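# Un-nest a tote, load the driver, stack the tote over it

### The arm

A 6-joint arm with a two-finger parallel gripper is mounted at the origin on a cart in front of the work surface, level with it; the furniture and walls round the work are solid. World frame = base frame: x ahead of the robot, y to its left, z up, the work surface at z = 0. Lengths are in m, angles in rad, forces in N, time in s.
With the tool pointing down it reaches from about 0.35 to 0.95 m from the base axis. Payload 17.4 kg.
Tool frame: the origin (TCP) lies midway between the tips of the shut fingers; the grasp point (between the pads) lies 19 mm behind it; z points along the fingers, y is the direction in which the jaws open and shut (so a half turn about z gives the same grasp; the last joint's range is limited). The gripper opens to 93 mm and grips with 3 to 60 N. Pads are 15 mm wide; open, the fingers measure 128 mm over their backs; the gripper's body (75 mm by 188 mm) begins 65 mm behind the grasp point.
Start: joints at [1.218, 0.116, 1.442, -0, 1.584, -0.038], TCP at [0.209, 0.642, 0.219] pointing down, gripper open.
Joint ranges: [-2.83, 2.83], [-0.83, 2.19], [0.07, 2.5], [-1.14, 4.28], [0.01, 3], [-2.97, 2.97]. Speed limits (rad/s): [1.89, 1.89, 2.22, 3.14, 3.14, 3.14].

### API

Orientations are given as a rotation vector (axis times angle).
In Python, from rig import r gives the robot as it stands. The module is installed in compiled form; this text tells all that it offers.
- The arm moves only by the tool play_rows, never from a script. Its arguments are lists of equal length, an entry for each row: "gripper": the finger opening in m, from 0 to 0.093; "linear": the shift along the world's x, y, z in m, a list of three; "delta_rot": the turn, a rotation vector about the world's x, y, z in degrees, a list of three. A call has 1 to 8 rows; each row shifts and turns the pose as measured when the row begins; what a row does not reach is not made up. A row lasts 1/8 s, in which the tool goes at most 62.5 mm and 10.7 degrees, less where a joint would pass 70% of its speed; a pose out of reach is approached as far as the arm can. A call with a gripper value outside its range is refused whole. The fingers move at their own pace and stop on an object; "grip_force" is the grip in N (left out, the last holds). Time passes only in rows, so rows that do not move let the fingers close. It gives the time, the measured TCP pose, the force and the opening at its end, in the units of the state.
- r.sense(): the state, without advancing time (a new reading comes with each control period).
- r.get_image(name): name is "side" or "top" or "wrist"; returns the picture (480x640x3 uint8, blue, green, red); there is no depth.
- r.get_calibration(name): a dict with "K" (3x3 intrinsics, pixels), "origin" and "attitude" of the camera in the world. Camera axes: x right, y down, z forward; pixel columns grow to the right and rows downward; lengths in m; the calibration is good to about 2 mm. A picture is of the moment at which its call begins: read the wrist's pose just before it. get_calibration takes no time and is no camera call; for the wrist camera it gives the pose at the moment of the call.
- r.sign_off(): hands the job in, once; it reports no verdict.
The state is a dict: "clock": time; "qpos": joint angles; "dq": joint speeds; "joint_torque": joint torques, N m; "tcp_pos": TCP position; "orientation": TCP orientation; "force": force on the tool from outside, world axes, zero at the start; "ft_torque": the same for the moment, N m; "opening": opening from 0.0 (shut) to 1.0 (fully open).
Only numpy, scipy, OpenCV 4.12 (cv2) and the standard library are available. Lean on these libraries where they do the work, as an engineer would, in place of code of your own. Each camera call takes 0.05 s, during which the arm holds its last target.

### The job

Put the LED driver that lies on the bench away in the two grey stack-and-nest totes: lift the upper, empty tote out of the lower one, lay the driver flat and right side up on the floor of the lower tote, then turn the empty tote end for end and stack it on the lower one, so that it stands level on the inner ledges, clear above the driver, instead of nesting. Set the driver and the totes down, do not drop them; leave the other things on the bench where they are.

Things in the scene. Friction and masses are not known exactly. Their poses are not given: they have to be found in the camera images.
- tote_lower: lower of two like grey plastic stack-and-nest totes, open on top, any yaw. 68 mm high; over the rim 211 mm long (own x), 165 wide (own y); walls 2 mm, drawn in 9 degrees downward; floor 2.5 mm thick, outside 174 x 128 mm, free inside 141 mm (between pillars) x 123 mm. Origin: centre of underside, z up
- tote_upper: upper tote, same shape, 0.17 kg, empty, nested in the lower at the start, turned the same way, its bottom 22 mm above the lower's (rim top 90 mm above the bench). Turned end for end, its floor lands on the lower's three ledges: bottom 46 mm above the lower's, about 5 mm play each way. Origin, axes as the lower's
- tote_lower_two (a point): lower tote's two-pillar (+x) end: 92 mm from its centre, 46 mm up. Pillars on the inside of the end walls, 14 mm deep, end in flat ledges 46 mm above the tote's bottom: two at this end (y = 38 and -38 mm, ledges 20 mm wide), one at the -x end (y = 0, 28 mm wide), which has a blank white card outside on its rim
- tote_upper_two (a point): the same point of the upper tote: at its two-pillar (+x) end, 92 mm from its centre, 46 mm above its bottom
- tote_upper_grip_l (a point): middle of the top edge of the upper tote's long side at its own +y side, 77.5 mm from its centre line. Here, along 80 mm, the rim is 10 mm thick, faces upright, 22 mm deep: pinch it from above, one finger inside, one outside
- tote_upper_grip_r (a point): middle of the top edge of the upper tote's long side at its own -y side, 77.5 mm from its centre line. Here, along 80 mm, the rim is 10 mm thick, faces upright, 22 mm deep: pinch it from above, one finger inside, one outside
- driver_center (a point): finished LED driver, a light grey cast box 64 x 122 x 39 mm (own x, y, z) with a grid of cooling fins on its top, 0.42 kg; the point is its centre, half-way up (19.5 mm above its underside); z up. Grasp it across the 64 mm width. It starts flat and right side up on the bench
- marker_black: black and white felt marker, 17 x 138 x 17 mm, lying flat; origin under its middle, own y axis along its length. A bystander: leave it alone
- side_cutters: red-handled side cutters, 55 x 165 x 13 mm, lying flat; origin under the middle, own y axis along their length. A bystander: leave it alone
- tape_measure: small tape measure, 30 x 68 x 58 mm, standing on its foot; origin under its middle. A bystander: leave it alone
- cup: white enamel cup with a blue rim, 75 mm across, 96 mm high; origin under its centre. A bystander: leave it alone
Things that resemble listed ones, but are neither listed nor needed, are in the scene too. What is shaped like the part that bears driver_center but red is not meant.

How it is judged:
By the outcome, as a careful person would: the job done as asked, in the order asked, and still so for the second after the job is handed in, with the robot touching nothing.
It also fails if it takes over 72 s, if anything falls off the work surface, if the arm or the gripper's body presses on something with over 40 N, if the wrist force passes 120 N, or if a joint passes its speed limit or range.

## Working session

There is one attempt and no reset: what is moved stays moved. The work goes in short steps, Python scripts to look and compute and a tool call to move; the robot and the scene stay as the last step left them, time stands still between calls to the robot, and variables do not carry over. Pictures are saved under pics/ and viewed, and the job is handed in when it is done.

Besides the shell and the picture viewer there is one more tool, called after "Emit:" by a JSON object that holds its "api" and its "payload", one argument or row to a line. play_rows: Moves the arm, as the interface text tells. Its arguments: {"type":"object","properties":{"gripper":{"type":"array","items":{"type":"number"}},"linear":{"type":"array","items":{"type":"array","items":{"type":"number"}}},"delta_rot":{"type":"array","items":{"type":"array","items":{"type":"number"}}},"grip_force":{"type":"number"}},"required":["gripper","linear","delta_rot"]}

```bash
mkdir -p pics; cat > h.py <<'E'
import numpy as np, cv2
from scipy.spatial.transform import Rotation as R
from rig import r
def cal(n):
    c=r.get_calibration(n); return np.array(c["K"]),np.array(c["origin"]),c["attitude"]
E
python3 - <<'E'
from h import *
s=r.sense(); print({k:np.round(v,3) for k,v in s.items()})
for n in("side","top","wrist"):
    print(n,r.get_calibration(n)); cv2.imwrite(f"pics/{n}0.png",r.get_image(n))
E
```

```text
{'clock': np.float64(0.0), 'qpos': array([ 1.218,  0.116,  1.442,  0.   ,  1.584, -0.038]), 'dq': array([-0.001,  0.   , -0.   ,  0.   ,  0.   ,  0.002]), 'joint_torque': array([-1.0000e-03, -7.2127e+01, -6.2260e+01,  7.8000e-02,  2.4000e-02,
       -0.0000e+00]), 'tcp_pos': array([0.209, 0.642, 0.218]), 'orientation': array([-4.920e-01, -3.103e+00,  2.000e-03]), 'force': array([-0.392,  1.   ,  0.781]), 'ft_torque': array([ 0.027,  0.042, -0.003]), 'opening': np.float64(0.998)}
side {'K': array([[500.72579203,   0.        , 324.03282744],
       [  0.        , 500.72579203, 237.35680086],
       [  0.        ,   0.        ,   1.        ]]), 'origin': array([ 0.1101877 , -1.0543983 ,  0.78601807]), 'attitude': array([-2.09158206,  0.39665909, -0.25628569])}
top {'K': array([[583.06727574,   0.        , 313.41302749],
       [  0.        , 583.06727574, 237.46829044],
       [  0.        ,   0.        ,   1.        ]]), 'origin': array([0.45218535, 0.01793643, 1.45938158]), 'attitude': array([-2.14994538,  2.20667435, -0.09656506])}
wrist {'K': array([[366.13280741,   0.        , 320.07159583],
       [  0.        , 366.13280741, 242.37048335],
       [  0.        ,   0.        ,   1.        ]]), 'origin': array([0.1424843 , 0.66272014, 0.38470289]), 'attitude': array([2.36714031, 1.71979418, 0.21854603])}
```

View pics/top0.png

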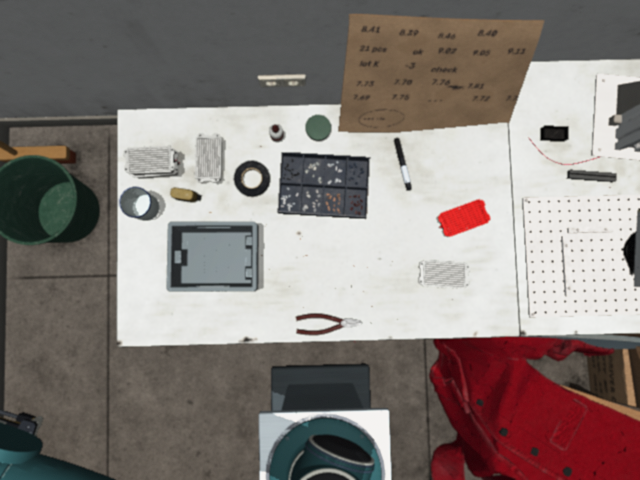

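View pics/side0.png

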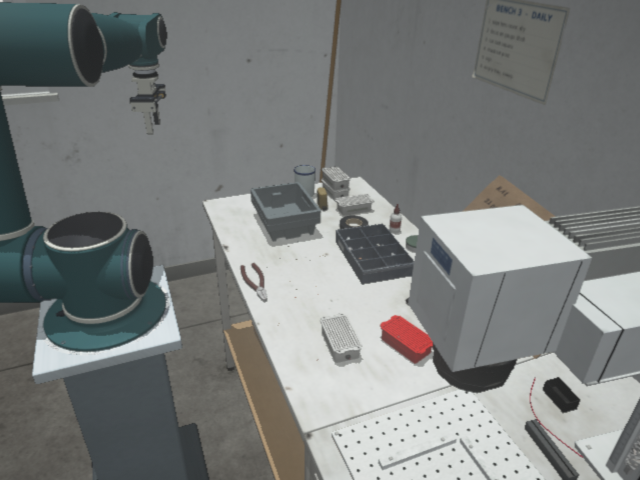

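View pics/wrist0.png

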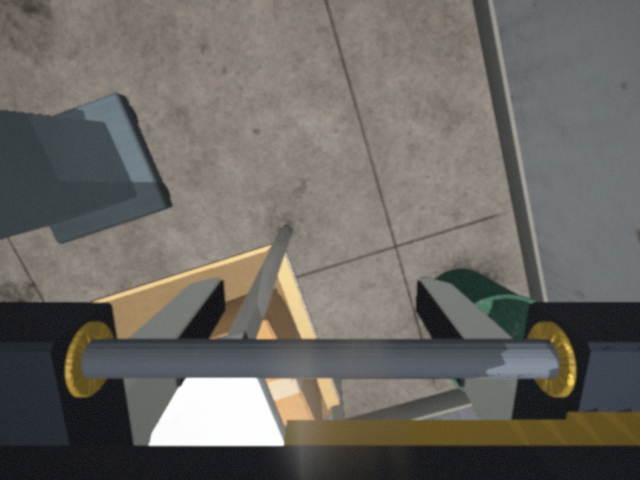

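```bash
python3 - <<'E'
import cv2,numpy as np
t=cv2.imread("pics/top0.png"); s=cv2.imread("pics/side0.png")
a=cv2.resize(t[120:310,110:275],None,fx=3.5,fy=3.5,interpolation=cv2.INTER_CUBIC)
b=cv2.resize(t[190:350,380:510],None,fx=3,fy=3,interpolation=cv2.INTER_CUBIC)
cv2.imwrite("pics/a.png",a[:600]);cv2.imwrite("pics/b.png",b)
cv2.imwrite("pics/c.png",cv2.resize(s[155:255,230:420],None,fx=4,fy=4,interpolation=cv2.INTER_CUBIC))
cv2.imwrite("pics/d.png",cv2.resize(s[300:375,310:440],None,fx=5,fy=5,interpolation=cv2.INTER_CUBIC))
E
```

```text
(no output)
```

View pics/a.png

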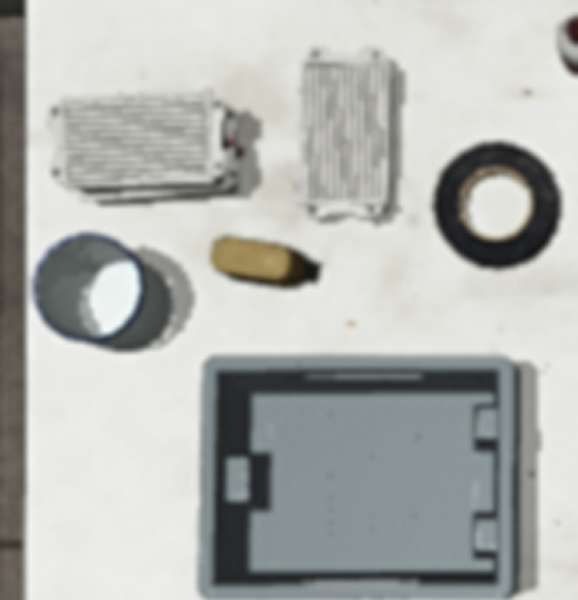

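View pics/b.png

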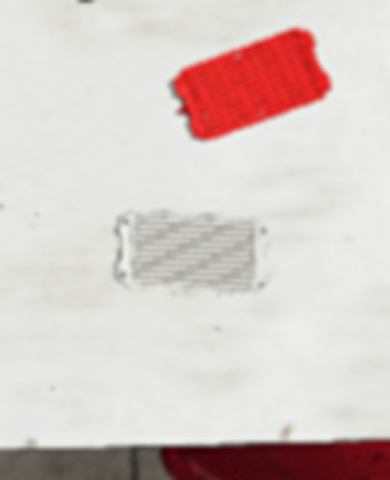

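View pics/c.png

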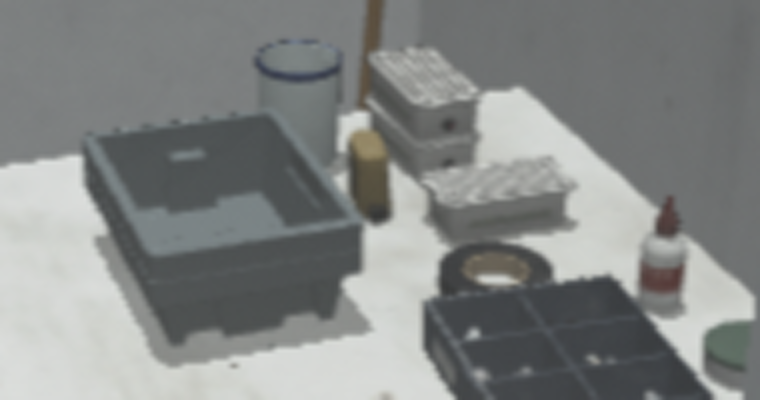

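View pics/d.png

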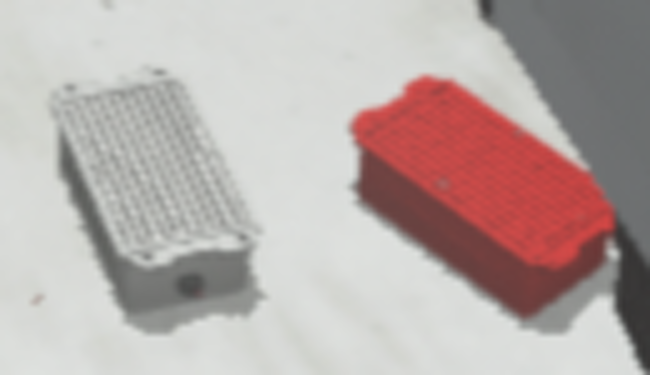

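```bash
cat >> h.py <<'E'
def ray(n,uv,z,c=None):
    K,o,a=c or cal(n); Rm=R.from_rotvec(a).as_matrix()
    d=Rm@np.linalg.inv(K)@np.array([uv[0],uv[1],1.]); return o+d*(z-o[2])/d[2]
def proj(n,p,c=None):
    K,o,a=c or cal(n); q=R.from_rotvec(a).as_matrix().T@(np.array(p)-o); q=K@q; return q[:2]/q[2]
E
python3 - <<'E'
from h import *
print("axes",R.from_rotvec(r.get_calibration("top")["attitude"]).as_matrix().round(3).tolist())
def T(u,v,z,f,x0,y0): return ray("top",(x0+u/f,y0+v/f),z)[:2].round(4)
A=lambda u,v,z:T(u,v,z,3.5,110,120); B=lambda u,v,z:T(u,v,z,3,380,190)
S=lambda u,v,z:ray("side",(230+u/4,155+v/4),z)[:2].round(4)
D=lambda u,v,z:ray("side",(310+u/5,300+v/5),z)[:2].round(4)
print("R driver top",[B(*p,.039) for p in((120,214),(265,218),(265,292),(118,283))])
print("R driver side",[D(*p,.039) for p in((52,92),(175,72),(258,236),(125,262))])
print("red top",[B(*p,.039) for p in((172,75),(300,28),(330,92),(200,140))])
print("L single top",[A(*p,.039) for p in((305,52),(385,55),(388,215),(305,213))])
print("L single side",[S(*p,.039) for p in((423,178),(545,158),(575,185),(440,212))])
print("tote rim top",[A(*p,.09) for p in((203,355),(514,358),(514,597),(200,596))])
print("tote rim side",[S(*p,.09) for p in((85,135),(270,113),(360,227),(150,258))])
E
```

```text
axes [[-0.026, -0.996, 0.086], [-1.0, 0.026, -0.004], [0.001, -0.086, -0.996]]
R driver top [array([ 0.5097, -0.2453]), array([ 0.5034, -0.3629]), array([ 0.4436, -0.36  ]), array([ 0.454 , -0.2413])]
R driver side [array([ 0.45  , -0.2507]), array([ 0.508 , -0.2577]), array([ 0.4971, -0.3671]), array([ 0.4384, -0.3612])]
red top [array([ 0.6223, -0.2925]), array([ 0.6583, -0.3992]), array([ 0.6049, -0.4211]), array([ 0.5683, -0.313 ])]
L single top [array([0.8379, 0.2947]), array([0.8343, 0.2381]), array([0.7194, 0.2374]), array([0.7223, 0.2958])]
L single side [array([0.7177, 0.28  ]), array([0.8289, 0.2795]), array([0.8301, 0.2269]), array([0.7069, 0.2211])]
tote rim top [array([0.6174, 0.3555]), array([0.6099, 0.1457]), array([0.4493, 0.1486]), array([0.4554, 0.3582])]
tote rim side [array([0.4542, 0.3464]), array([0.6051, 0.3363]), array([0.6017, 0.1324]), array([0.4451, 0.1398])]
```

Emit:
{"api": "play_rows", "payload": {
  "gripper": [0.093,0.093,0.093,0.093,0.093,0.093,0.093,0.093],
  "linear": [
    [0.03,-0.045,0.02],
    [0.03,-0.05,0.02],
    [0.03,-0.05,0.02],
    [0.03,-0.05,0.02],
    [0.03,-0.05,0.02],
    [0.03,-0.05,0.02],
    [0.03,-0.05,0.02],
    [0.03,-0.05,0.02]
  ],
  "delta_rot": [
    [0,0,-9],
    [0,0,-9],
    [0,0,-9],
    [0,0,-9],
    [0,0,-9],
    [0,0,-9],
    [0,0,-9],
    [0,0,-9]
  ]
}}

```text
clock: 1.15
tcp_pos: [0.4487, 0.2392, 0.3768]
orientation: [-2.256, -2.18, 0.007]
force: [0.6, 0.4, 0.5]
opening: 0.998
```

Emit:
{"api": "play_rows", "payload": {
  "gripper": [0.093,0.093,0.093,0.093],
  "linear": [
    [0.02,-0.045,0.01],
    [0.02,-0.045,0.01],
    [0.02,-0.02,0],
    [0,0,0]
  ],
  "delta_rot": [
    [0,0,-5],
    [0,0,-3],
    [0,0,0],
    [0,0,0]
  ]
}}

```text
clock: 1.65
tcp_pos: [0.5113, 0.122, 0.3984]
orientation: [-2.416, -2.002, 0.005]
force: [-1.3, 0.4, 0.1]
opening: 1.001
```

```bash
cat >> h.py <<'E'
def st():
    s=r.sense(); M=R.from_rotvec(s["orientation"]).as_matrix()
    print("t %.2f"%s["clock"],"tcp",np.round(s["tcp_pos"],4),"jawyaw %.2f"%np.degrees(np.arctan2(M[1,1],M[0,1])),"z",M[:,2].round(3),"F",np.round(s["force"],1),"op %.3f"%s["opening"],"q",np.round(s["qpos"],2)); return s
E
python3 - <<'E'
from h import *
st(); c=cal("wrist"); print(c); np.save("w1.npy",np.array([*c[1],*c[2]]))
cv2.imwrite("pics/w1.png",r.get_image("wrist")); cv2.imwrite("pics/top1.png",r.get_image("top"))
E
```

```text
t 1.65 tcp [0.5113 0.122  0.3984] jawyaw -10.71 z [-0.005  0.001 -1.   ] F [-1.3  0.4  0.1] op 1.001 q [ 0.18 -0.2   1.46  0.    1.89  0.37]
(array([[366.13280741,   0.        , 320.07159583],
       [  0.        , 366.13280741, 242.37048335],
       [  0.        ,   0.        ,   1.        ]]), array([0.52476819, 0.18962083, 0.56506554]), array([ 2.87439078, -0.26795526, -0.04138268]))
```

View pics/w1.png

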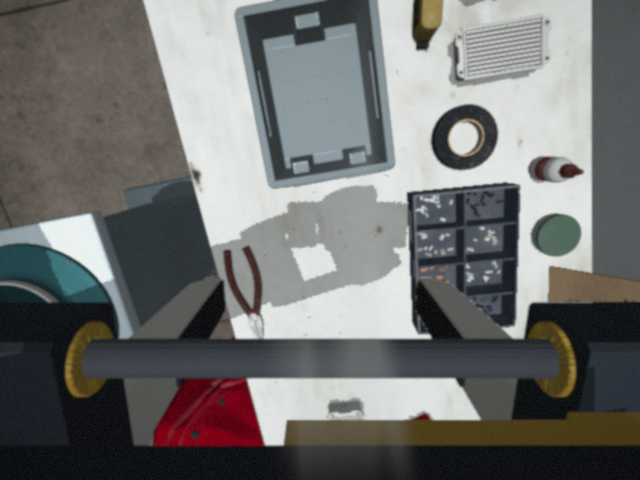

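```bash
python3 - <<'E'
from h import *
im=cv2.imread("pics/w1.png")
cv2.imwrite("pics/w1a.png",cv2.resize(im[0:200,225:405],None,fx=3,fy=3,interpolation=cv2.INTER_CUBIC))
cv2.imwrite("pics/w1b.png",cv2.resize(im[0:100,440:560],None,fx=5,fy=5,interpolation=cv2.INTER_CUBIC))
E
```

```text
(no output)
```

View pics/w1a.png

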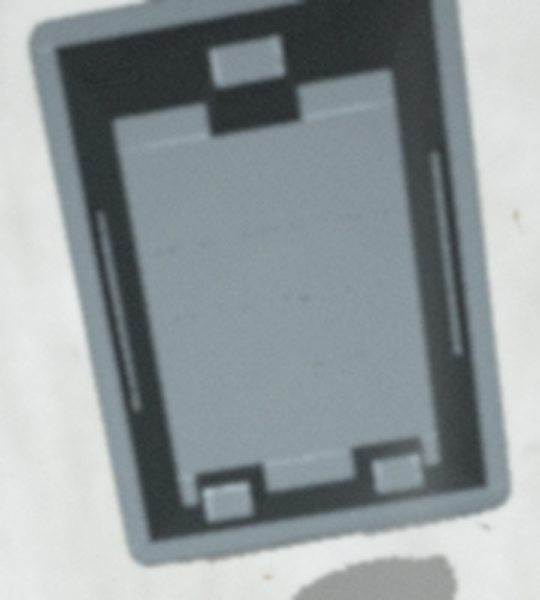

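View pics/w1b.png

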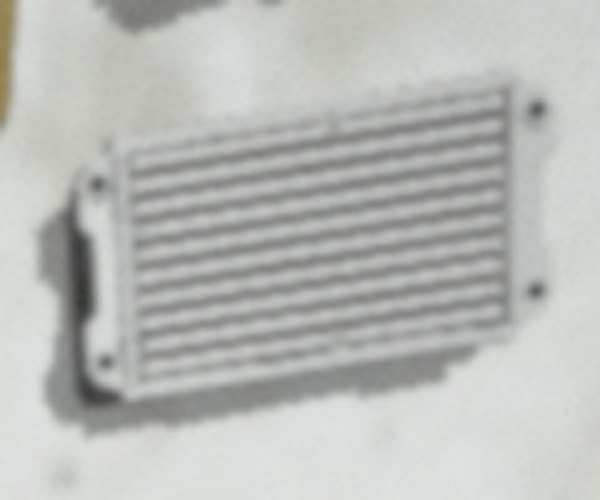

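```bash
python3 - <<'E'
from h import *
w=np.load("w1.npy"); c=(cal("wrist")[0],w[:3],w[3:])
W=lambda u,v,z=.09: ray("wrist",(225+(u+.5)/3-.5,(v+.5)/3-.5),z,c)[:2]
for a,b in(((33,50),(130,545)),((463,20),(508,490)),((155,565),(495,507)),((100,212),(138,410)),((434,152),(459,355))):
    p,q=W(*a),W(*b); print(p.round(4),q.round(4),"dir %.2f"%np.degrees(np.arctan2(*(q-p)[::-1])))
import itertools
def isect(l1,l2):
    (a,b),(c_,d)=l1,l2; t=np.linalg.solve(np.array([b-a,-(d-c_)]).T,c_-a); return a+t[0]*(b-a)
L=[W(33,50),W(130,545)];Rr=[W(463,20),W(508,490)];B=[W(155,565),W(495,507)]
bl,br=isect(L,B),isect(Rr,B); print("bl,br",bl,br,np.linalg.norm(bl-br))
T=[W(60,14),W(150,0)]
tl=isect(L,T); print("tl",tl,np.linalg.norm(tl-bl))
# top cam same
A=lambda u,v:ray("top",(110+(u+.5)/3.5-.5,120+(v+.5)/3.5-.5),.09)[:2]
print("proj")
u=(tl-bl)/np.linalg.norm(tl-bl); cen=(bl+br)/2+u*.1055; print("cen",cen, "yaw x axis",np.degrees(np.arctan2(*(-u)[::-1])))
P=[A(203,355),A(514,358),A(514,597),A(200,596)]; print("topcam cen",np.mean(P,0))
E
```

```text
[0.4537 0.3512] [0.4487 0.1599] dir -91.49
[0.6178 0.3304] [0.6109 0.1528] dir -92.22
[0.4574 0.1496] [0.6046 0.1468] dir -1.08
[0.466  0.2904] [0.4643 0.2136] dir -91.28
[0.6    0.2871] [0.5985 0.2103] dir -91.07
bl,br [0.44846912 0.14976561] [0.61070372 0.14671281] 0.1622633147875434
tl [0.45397431 0.36183416] 0.21213998939633802
proj
cen [0.53232422 0.25370368] yaw x axis -91.4870349616931
topcam cen [0.53385388 0.25281475]
```

Emit:
{"api": "play_rows", "payload": {
  "gripper": [0.05,0.05,0.05,0.05,0.05,0.05,0.05],
  "linear": [
    [-0.02,0.044,-0.03],
    [-0.02,0.044,-0.05],
    [-0.016,0.045,-0.05],
    [0,0,-0.05],
    [0,0,-0.05],
    [0,0,-0.02],
    [0,0,0]
  ],
  "delta_rot": [
    [0,0,4],
    [0,0,4],
    [0,0,1.3],
    [0,0,0],
    [0,0,0],
    [0,0,0],
    [0,0,0]
  ]
}}

```text
clock: 2.62
tcp_pos: [0.4502, 0.2561, 0.1541]
orientation: [-2.229, -2.21, -0.002]
force: [0.2, -0.1, 0.1]
opening: 0.538
```

```bash
python3 - <<'E'
from h import *
st(); cv2.imwrite("pics/w2.png",r.get_image("wrist"))
E
```

```text
t 2.62 tcp [0.4502 0.2561 0.1541] jawyaw -0.47 z [-0.001  0.003 -1.   ] F [ 0.2 -0.1  0.1] op 0.538 q [ 0.47 -0.21  1.86  0.    1.49  0.47]
```

View pics/w2.png

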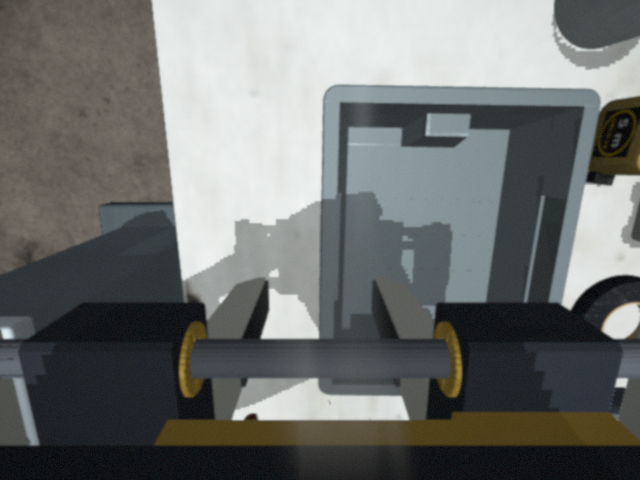

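```bash
python3 - <<'E'
from h import *
P=[ray("wrist",p,.09)[:2] for p in((323.5,86),(600,90),(319,393))]
print(np.round(P,4),np.linalg.norm(P[0]-P[1]),np.linalg.norm(P[0]-P[2]),(P[1]+P[2])/2)
d=P[2]-P[0];print(np.degrees(np.arctan2(d[1],d[0])))
c,y=np.array([.5325,.2535]),np.radians(-91.4)
X=np.array([np.cos(y),np.sin(y)]);Y=np.array([-X[1],X[0]])
print("grip_r",c-.0775*Y,"grip_l",c+.0775*Y, "edge px",[proj("wrist",[*(c+a*X+b*Y),.09]).round() for a,b in((-.1055,-.0825),(-.1055,.0825),(.1055,-.0825))])
E
```

```text
[[0.4532 0.3599]
 [0.6166 0.3564]
 [0.4487 0.1508]] 0.16345198121928198 0.20915084415151683 [0.53267529 0.25359714]
-91.23202915261062
grip_r [0.45502313 0.25539349] grip_l [0.60997687 0.25160651] edge px [array([322.,  84.]), array([602.,  89.]), array([317., 394.])]
```

Emit:
{"api": "play_rows", "payload": {
  "gripper": [0.05,0.05,0.05,0.05,0.0,0.0,0.0,0.0],
  "linear": [
    [0.005,-0.001,-0.02],
    [0,0,-0.03],
    [0,0,-0.025],
    [0,0,-0.006],
    [0,0,0],
    [0,0,0],
    [0,0,0],
    [0,0,0]
  ],
  "delta_rot": [
    [0,0,-0.9],
    [0,0,0],
    [0,0,0],
    [0,0,0],
    [0,0,0],
    [0,0,0],
    [0,0,0],
    [0,0,0]
  ],
  "grip_force": 30
}}

```text
clock: 3.68
tcp_pos: [0.4604, 0.2562, 0.0783]
orientation: [2.253, 2.188, 0.021]
force: [-2.7, -0.3, -0.4]
opening: 0.161
```

```bash
python3 - <<'E'
from h import *
st()
E
```

```text
t 3.67 tcp [0.4604 0.2562 0.0783] jawyaw -1.66 z [ 0.01   0.009 -1.   ] F [-2.7 -0.3 -0.4] op 0.161 q [ 0.46 -0.14  1.93  0.    1.34  0.49]
```

Emit:
{"api": "play_rows", "payload": {
  "gripper": [0.0,0.0],
  "linear": [
    [0,0,0],
    [0,0,0]
  ],
  "delta_rot": [
    [0,0,0],
    [0,0,0]
  ]
}}

```text
clock: 3.92
tcp_pos: [0.4603, 0.2562, 0.0784]
orientation: [2.253, 2.188, 0.021]
force: [0.2, 0.1, -1.6]
opening: 0.105
```

```bash
python3 - <<'E'
from h import *
st(); cv2.imwrite("pics/w3.png",r.get_image("wrist"))
E
```

```text
t 3.92 tcp [0.4603 0.2562 0.0784] jawyaw -1.66 z [ 0.01   0.009 -1.   ] F [ 0.2  0.1 -1.6] op 0.105 q [ 0.46 -0.15  1.93  0.    1.34  0.49]
```

View pics/w3.png

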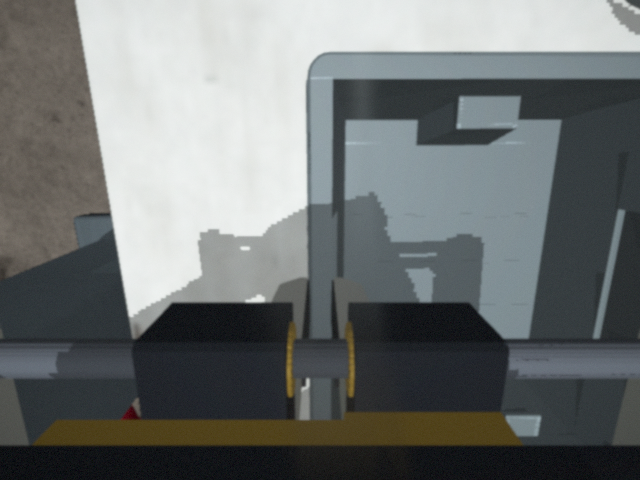

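Emit:
{"api": "play_rows", "payload": {
  "gripper": [0.035,0.035,0.035,0.035,0.0,0.0,0.0,0.0],
  "linear": [
    [0,0,0],
    [0,0,0],
    [0,0,-0.005],
    [0,0,-0.002],
    [0,0,0],
    [0,0,0],
    [0,0,0],
    [0,0,0]
  ],
  "delta_rot": [
    [0,0,0],
    [0,0,0],
    [0,0,0],
    [0,0,0],
    [0,0,0],
    [0,0,0],
    [0,0,0],
    [0,0,0]
  ],
  "grip_force": 30
}}

```text
clock: 4.97
tcp_pos: [0.4605, 0.2562, 0.071]
orientation: [2.252, 2.188, 0.021]
force: [0.4, -0.6, -1.6]
opening: 0.105
```

```bash
python3 - <<'E'
from h import *
st()
for p in((309,70),(309,250),(600,52),(330,52)): print(ray("wrist",p,.09).round(4))
E
```

```text
t 4.97 tcp [0.4605 0.2562 0.071 ] jawyaw -1.66 z [ 0.011  0.009 -1.   ] F [ 0.4 -0.6 -1.6] op 0.105 q [ 0.46 -0.14  1.94  0.    1.33  0.49]
[0.4587 0.3528 0.09  ]
[0.4562 0.2831 0.09  ]
[0.5672 0.3561 0.09  ]
[0.4667 0.3587 0.09  ]
```

Emit:
{"api": "play_rows", "payload": {
  "gripper": [0.0,0.0,0.0,0.0,0.0,0.0],
  "linear": [
    [0,0,0.01],
    [0,0,0.015],
    [0,0,0.025],
    [0,0,0.04],
    [0,0,0.04],
    [0,0,0]
  ],
  "delta_rot": [
    [0,0,0],
    [0,0,0],
    [0,0,0],
    [0,0,0],
    [0,0,0],
    [0,0,0]
  ]
}}

```text
clock: 5.72
tcp_pos: [0.4598, 0.2559, 0.2099]
orientation: [2.252, 2.188, 0.024]
force: [0.2, 0.4, -2.1]
opening: 0.109
```

```bash
python3 - <<'E'
from h import *
st()
for n,p in(("top",(297,316)),("top",(360,323)),("top",(325,334)),("top",(280,212)),("top",(365,217))): print(p,ray(n,p,.01).round(3))
cv2.imwrite("pics/top2.png",r.get_image("top"));cv2.imwrite("pics/side2.png",r.get_image("side"))
E
```

```text
t 5.72 tcp [0.4598 0.2559 0.2099] jawyaw -1.66 z [ 0.012  0.01  -1.   ] F [ 0.2  0.4 -2.1] op 0.109 q [ 0.46 -0.22  1.78  0.    1.57  0.49]
(297, 316) [0.384 0.058 0.01 ]
(360, 323) [ 0.363 -0.096  0.01 ]
(325, 334) [ 0.338 -0.009  0.01 ]
(280, 212) [0.644 0.095 0.01 ]
(365, 217) [ 0.625 -0.118  0.01 ]
```

View pics/top2.png

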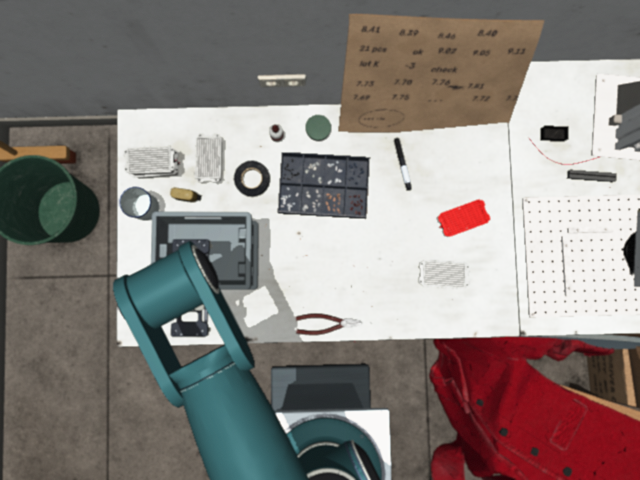

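View pics/side2.png

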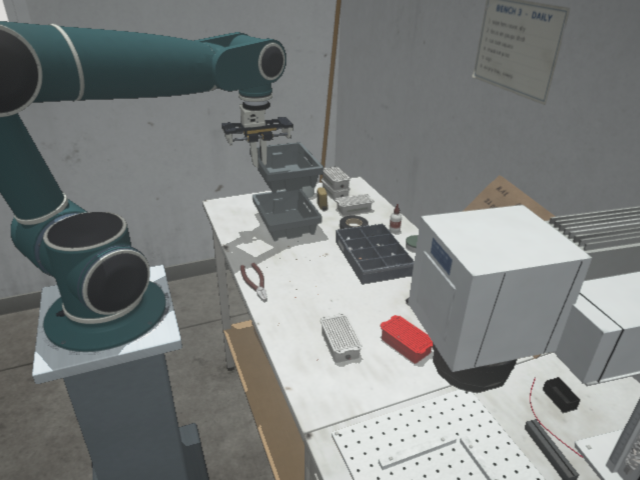

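Emit:
{"api": "play_rows", "payload": {
  "gripper": [0.0,0.0,0.0,0.0,0.0,0.0,0.0,0.0],
  "linear": [
    [-0.003,-0.02,0],
    [-0.005,-0.04,0],
    [-0.005,-0.05,0],
    [-0.005,-0.05,0],
    [-0.005,-0.05,0],
    [-0.005,-0.04,-0.02],
    [-0.005,-0.03,-0.03],
    [0,0,-0.03]
  ],
  "delta_rot": [
    [-0.6,0.7,0],
    [0,0,0],
    [0,0,0],
    [0,0,0],
    [0,0,0],
    [0,0,0],
    [0,0,0],
    [0,0,0]
  ]
}}

```text
clock: 6.82
tcp_pos: [0.4178, -0.0386, 0.1162]
orientation: [-2.249, -2.184, 0.031]
force: [-0.2, 0.2, -2.0]
opening: 0.107
```

```bash
python3 - <<'E'
from h import *
st()
cv2.imwrite("pics/w4.png",r.get_image("wrist"));cv2.imwrite("pics/side3.png",r.get_image("side")[150:390,160:480])
E
```

```text
t 6.83 tcp [ 0.4178 -0.0386  0.1162] jawyaw -1.68 z [-0.019 -0.009 -1.   ] F [-0.2  0.2 -2. ] op 0.107 q [-0.14 -0.42  2.08 -0.01  1.49 -0.11]
```

View pics/w4.png

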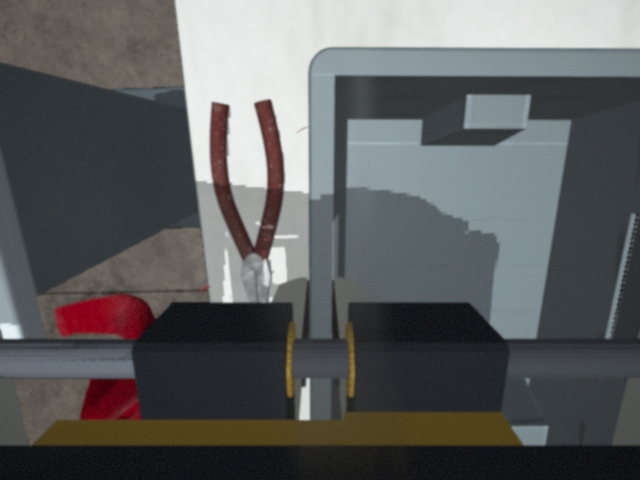

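View pics/side3.png

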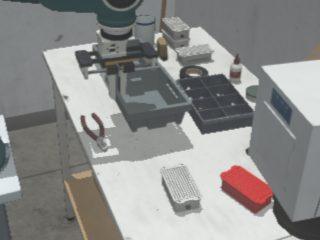

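Emit:
{"api": "play_rows", "payload": {
  "gripper": [0.0,0.0,0.0],
  "linear": [
    [0.01,0.005,-0.02],
    [0,0,-0.02],
    [0,0,0]
  ],
  "delta_rot": [
    [0,0,0],
    [0.4,-0.9,0],
    [0,0,0]
  ]
}}

```text
clock: 7.3
tcp_pos: [0.4264, -0.0323, 0.0751]
orientation: [-2.248, -2.187, 0.012]
force: [0.6, -0.1, -1.4]
opening: 0.104
```

```bash
python3 - <<'E'
from h import *
st()
E
```

```text
t 7.30 tcp [ 0.4264 -0.0323  0.0751] jawyaw -1.56 z [-0.009 -0.001 -1.   ] F [ 0.6 -0.1 -1.4] op 0.104 q [-0.13 -0.37  2.12 -0.    1.4  -0.11]
```

Good, down gently to TCP z ≈ 0.049 and watch force.

Emit:
{"api": "play_rows", "payload": {
  "gripper": [0.0,0.0,0.0,0.0,0.0],
  "linear": [
    [0,0,-0.01],
    [0,0,-0.008],
    [0,0,-0.004],
    [0,0,-0.002],
    [0,0,0]
  ],
  "delta_rot": [
    [0,-0.4,0],
    [0,0,0],
    [0,0,0],
    [0,0,0],
    [0,0,0]
  ]
}}

```text
clock: 7.92
tcp_pos: [0.4272, -0.0323, 0.0522]
orientation: [2.249, 2.191, -0.002]
force: [0.1, 0.3, -1.3]
opening: 0.11
```

```bash
python3 - <<'E'
from h import *
print(r.sense()["ft_torque"]);st()
E
```

```text
[-0.09515798  0.1909739  -0.04373748]
t 7.92 tcp [ 0.4272 -0.0323  0.0522] jawyaw -1.51 z [ 0.    -0.002 -1.   ] F [ 0.1  0.3 -1.3] op 0.110 q [-0.13 -0.36  2.15 -0.    1.35 -0.11]
```

Emit:
{"api": "play_rows", "payload": {
  "gripper": [0.0,0.0,0.0],
  "linear": [
    [0,0,-0.002],
    [0,0,-0.001],
    [0,0,-0.001]
  ],
  "delta_rot": [
    [0,0,0],
    [0,0,0],
    [0,0,0]
  ]
}}

```text
clock: 8.3
tcp_pos: [0.4276, -0.0327, 0.049]
orientation: [2.249, 2.19, -0.002]
force: [-6.4, -5.4, 11.5]
opening: 0.105
```

```bash
python3 - <<'E'
from h import *
print(r.sense()["ft_torque"]);st()
E
```

```text
[-0.53671743  1.02647354 -0.04033801]
t 8.30 tcp [ 0.4276 -0.0327  0.049 ] jawyaw -1.52 z [ 0.001 -0.003 -1.   ] F [-6.4 -5.4 11.5] op 0.105 q [-0.13 -0.35  2.15 -0.    1.34 -0.11]
```

Emit:
{"api": "play_rows", "payload": {
  "gripper": [0.045,0.045,0.045,0.045,0.06,0.09,0.09,0.09],
  "linear": [
    [0,0,0],
    [0,0,0],
    [0,0,0.03],
    [0,0,0.05],
    [0,-0.02,0.05],
    [0.01,-0.04,0.04],
    [0.01,-0.05,0.03],
    [0.01,-0.05,0.03]
  ],
  "delta_rot": [
    [0,0,0],
    [0,0,0],
    [0,0,0],
    [0,0,0],
    [0,0,0],
    [0,0,0],
    [0,0,0],
    [0,0,0]
  ]
}}

```text
clock: 9.3
tcp_pos: [0.4565, -0.194, 0.2849]
orientation: [2.243, 2.196, -0.001]
force: [1.4, 0.4, -0.3]
opening: 0.869
```

Emit:
{"api": "play_rows", "payload": {
  "gripper": [0.093,0.093,0.093,0.093],
  "linear": [
    [0.01,-0.05,0],
    [0.01,-0.05,0],
    [0,-0.04,0],
    [0,0,0]
  ],
  "delta_rot": [
    [0,0,0],
    [0,0,0],
    [0,0,0],
    [0,0,0]
  ]
}}

```text
clock: 9.8
tcp_pos: [0.4774, -0.3422, 0.2867]
orientation: [2.244, 2.191, 0.001]
force: [1.1, 0.1, 0.2]
opening: 1.004
```

```bash
python3 - <<'E'
from h import *
st();c=cal("wrist"); np.save("w5.npy",np.array([*c[1],*c[2]]))
im=r.get_image("wrist")
cv2.imwrite("pics/w5.png",im);cv2.imwrite("pics/top3.png",r.get_image("top"))
E
```

```text
t 9.80 tcp [ 0.4774 -0.3422  0.2867] jawyaw -1.36 z [ 0.004 -0.004 -1.   ] F [1.1 0.1 0.2] op 1.004 q [-0.67 -0.09  1.54 -0.    1.69 -0.64]
```

View pics/w5.png

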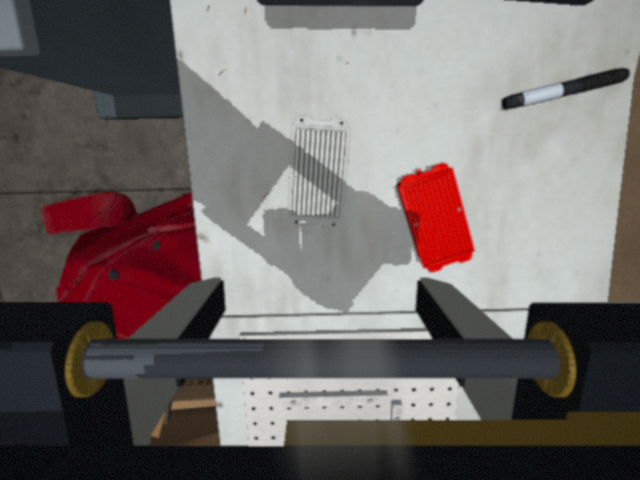

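View pics/top3.png

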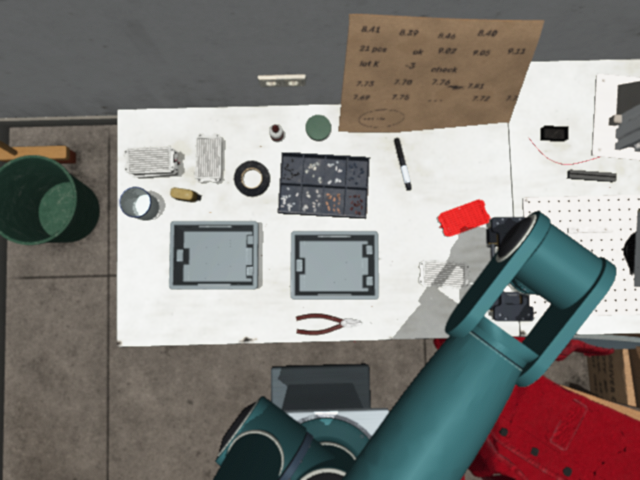

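```bash
python3 - <<'E'
import cv2
im=cv2.imread("pics/w5.png")
cv2.imwrite("pics/w5a.png",cv2.resize(im[105:280,280:485],None,fx=3.5,fy=3.5,interpolation=cv2.INTER_CUBIC)[:600])
E
```

```text
(no output)
```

View pics/w5a.png

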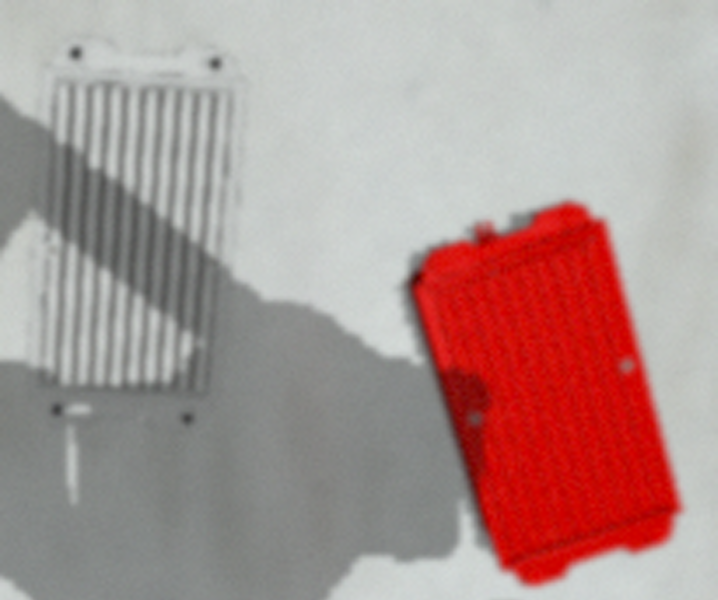

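```bash
python3 - <<'E'
from h import *
K=cal("wrist")[0]; w1=np.load("w1.npy"); w5=np.load("w5.npy")
c1=(K,w1[:3],w1[3:]);c5=(K,w5[:3],w5[3:]);ct=cal("top");cs=cal("side")
for z in(.02,.03,.039,.045,.055):
    L=[ray("",(440+(u+.5)/5-.5,(v+.5)/5-.5),z,c1) for u,v in((98,184),(106,361),(537,110),(536,290))]
    Rr=[ray("",(280+(u+.5)/3.5-.5,105+(v+.5)/3.5-.5),z,c5) for u,v in((75,52),(215,63),(57,410),(188,418))]
    print(z,"L",[proj("",p,ct).round(1).tolist() for p in L],np.linalg.norm(L[0]-L[1]).round(4),np.linalg.norm(L[0]-L[2]).round(4))
    print("   R",[proj("",p,ct).round(1).tolist() for p in Rr],"side",[proj("",p,cs).round(1).tolist() for p in Rr],np.linalg.norm(Rr[0]-Rr[1]).round(4),np.linalg.norm(Rr[0]-Rr[2]).round(4))
    print("Lside",[proj("",p,cs).round(1).tolist() for p in L])
t=cv2.imread("pics/top0.png");s=cv2.imread("pics/side0.png")
N=cv2.INTER_CUBIC
def mk(im,y0,y1,x0,x1,f): return cv2.resize(im[y0:y1,x0:x1],None,fx=f,fy=f,interpolation=N)
cv2.imwrite("pics/z1.png",np.hstack([mk(t,128,188,193,228,8)[:480],mk(t,250,310,415,475,8)]))
cv2.imwrite("pics/z2.png",np.vstack([mk(s,160,220,320,380,8)[:290].copy() if 0 else mk(s,185,220,330,380,8),mk(s,308,366,316,366,8)[:310]]))
E
```

```text
0.02 L [[198.6, 178.5], [216.3, 178.8], [199.8, 133.0], [217.3, 133.2]] 0.0441 0.1158
   R [[419.0, 282.1], [420.1, 263.8], [466.7, 285.1], [467.4, 266.8]] side [[323.0, 322.1], [341.6, 318.7], [339.3, 357.7], [359.3, 353.5]] 0.0451 0.1174
Lside [[337.5, 201.9], [342.4, 207.9], [369.2, 197.2], [374.7, 202.9]]
0.03 L [[198.6, 179.2], [216.1, 179.5], [199.8, 134.3], [217.1, 134.5]] 0.0433 0.1137
   R [[420.0, 281.9], [421.0, 263.9], [466.9, 284.9], [467.6, 266.8]] side [[323.3, 318.9], [341.6, 315.6], [339.4, 353.5], [359.0, 349.5]] 0.0441 0.1147
Lside [[336.8, 199.7], [341.7, 205.5], [368.1, 195.0], [373.5, 200.6]]
0.039 L [[198.6, 179.9], [215.9, 180.2], [199.8, 135.4], [216.9, 135.6]] 0.0426 0.1118
   R [[421.0, 281.7], [421.9, 264.0], [467.1, 284.6], [467.8, 266.8]] side [[323.7, 316.0], [341.7, 312.8], [339.4, 349.7], [358.7, 345.8]] 0.0432 0.1123
Lside [[336.2, 197.6], [341.0, 203.3], [367.1, 193.1], [372.4, 198.6]]
0.045 L [[198.6, 180.4], [215.8, 180.6], [199.8, 136.2], [216.8, 136.4]] 0.0421 0.1105
   R [[421.6, 281.6], [422.5, 264.0], [467.3, 284.5], [467.9, 266.9]] side [[323.9, 314.0], [341.7, 310.9], [339.5, 347.2], [358.6, 343.3]] 0.0425 0.1106
Lside [[335.8, 196.2], [340.5, 201.9], [366.4, 191.8], [371.7, 197.2]]
0.055 L [[198.7, 181.1], [215.6, 181.4], [199.8, 137.5], [216.6, 137.7]] 0.0413 0.1084
   R [[422.6, 281.3], [423.6, 264.1], [467.5, 284.2], [468.1, 266.9]] side [[324.3, 310.7], [341.7, 307.7], [339.6, 342.9], [358.2, 339.1]] 0.0415 0.1079
Lside [[335.1, 193.9], [339.7, 199.4], [365.3, 189.6], [370.4, 194.9]]
```

View pics/z1.png

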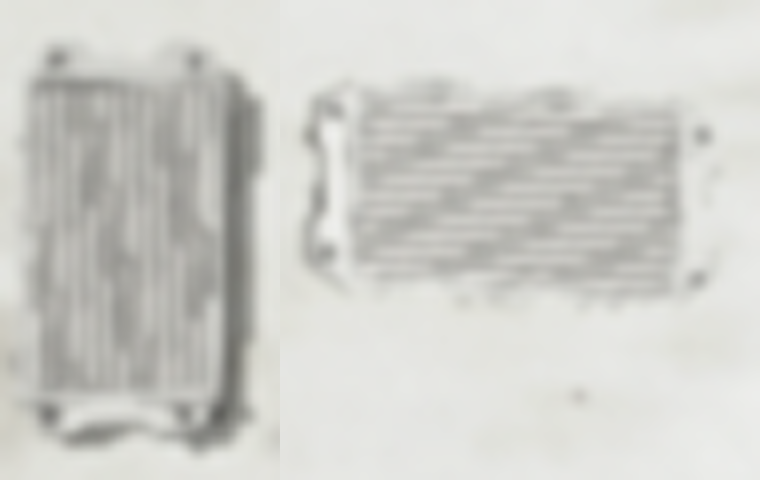

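View pics/z2.png

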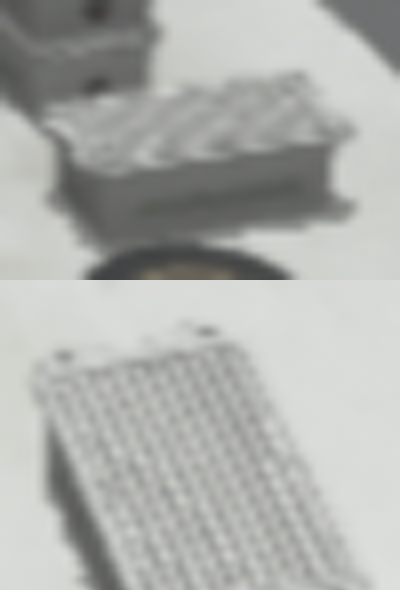

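```bash
python3 - <<'E'
from h import *
K=cal("wrist")[0]; w5=np.load("w5.npy");c5=(K,w5[:3],w5[3:])
z=.037
P=np.array([ray("",(280+(u+.5)/3.5-.5,105+(v+.5)/3.5-.5),z,c5)[:2] for u,v in((75,52),(215,63),(57,410),(188,418))])
d=P[2]+P[3]-P[0]-P[1]; print(P.round(4),P.mean(0),np.degrees(np.arctan2(d[1],d[0])))
E=np.array([ray("",(280+(u+.5)/3.5-.5,105+(v+.5)/3.5-.5),.039,c5)[:2] for u,v in((45,150),(240,150),(30,350),(213,345))]);print(E.round(4))
# lower tote from top3 quick
E
```

```text
[[ 0.4602 -0.2454]
 [ 0.5033 -0.2496]
 [ 0.4501 -0.3577]
 [ 0.4934 -0.3615]] [ 0.47673573 -0.30353465] -95.09469778966995
[[ 0.4498 -0.2744]
 [ 0.5108 -0.2758]
 [ 0.4422 -0.3372]
 [ 0.5018 -0.337 ]]
```

Emit:
{"api": "play_rows", "payload": {
  "gripper": [0.093,0.093,0.093,0.093,0.093],
  "linear": [
    [0,0.02,-0.03],
    [0,0.019,-0.05],
    [0,0,-0.05],
    [0,0,-0.035],
    [0,0,0]
  ],
  "delta_rot": [
    [0,0,-2],
    [0,0,-1.7],
    [0,0,0],
    [0,0,0],
    [0,0,0]
  ]
}}

```text
clock: 10.52
tcp_pos: [0.4782, -0.2941, 0.1204]
orientation: [2.304, 2.119, 0.004]
force: [-0.9, -0.8, 0.3]
opening: 0.999
```

```bash
python3 - <<'E'
from h import *
st();cv2.imwrite("pics/w6.png",r.get_image("wrist"))
E
```

```text
t 10.53 tcp [ 0.4782 -0.2941  0.1204] jawyaw -4.78 z [ 0.009 -0.006 -1.   ] F [-0.9 -0.8  0.3] op 0.999 q [-0.6  -0.1   1.82  0.    1.41 -0.51]
```

View pics/w6.png

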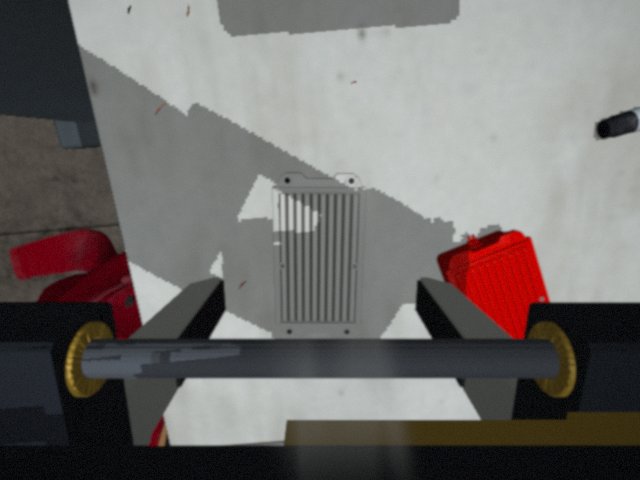

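```bash
python3 - <<'E'
from h import *
P=np.array([ray("wrist",p,.037)[:2] for p in((287,181),(351,181),(290,331),(347,331))])
d=P[2]+P[3]-P[0]-P[1]; print(P.round(4),P.mean(0),np.degrees(np.arctan2(d[1],d[0])))
P=np.array([ray("wrist",p,.037)[:2] for p in((275,190),(363,190),(273,325),(361,325))]);print(P)
E
```

```text
[[ 0.4611 -0.2473]
 [ 0.5045 -0.2509]
 [ 0.4514 -0.3598]
 [ 0.4946 -0.3637]] [ 0.47789991 -0.30544055] -94.99510216059242
[[ 0.45229341 -0.25265564]
 [ 0.51237235 -0.2577469 ]
 [ 0.43911257 -0.35367797]
 [ 0.50548611 -0.35963568]]
```

Emit:
{"api": "play_rows", "payload": {
  "gripper": [0.093,0.093,0.093,0.093,0.093],
  "linear": [
    [0,-0.01,0],
    [0,0,-0.03],
    [0,0,-0.04],
    [0,0,-0.02],
    [0,0,0]
  ],
  "delta_rot": [
    [0.2,0.4,0],
    [0,0,0],
    [0,0,0],
    [0,0,0],
    [0,0,0]
  ]
}}

```text
clock: 11.2
tcp_pos: [0.4828, -0.309, 0.0404]
orientation: [2.299, 2.115, 0.004]
force: [-0.0, 0.5, 1.0]
opening: 1.002
```

```bash
python3 - <<'E'
from h import *
st()
E
```

```text
t 11.20 tcp [ 0.4828 -0.309   0.0404] jawyaw -4.75 z [ 0.014 -0.011 -1.   ] F [-0.   0.5  1. ] op 1.002 q [-0.61 -0.01  1.87 -0.    1.26 -0.53]
```

Emit:
{"api": "play_rows", "payload": {
  "gripper": [0.093,0.093,0.093,0.093,0.093],
  "linear": [
    [-0.005,0.004,0],
    [0,0,-0.012],
    [0,0,-0.012],
    [0,0,-0.008],
    [0,0,0]
  ],
  "delta_rot": [
    [0.6,0.8,0],
    [0,0,0],
    [0,0,0],
    [0,0,0],
    [0,0,0]
  ]
}}

```text
clock: 11.82
tcp_pos: [0.4788, -0.3057, 0.0098]
orientation: [2.309, 2.125, 0.0]
force: [0.2, -0.6, 0.3]
opening: 1.0
```

```bash
python3 - <<'E'
from h import *
st()
E
```

```text
t 11.82 tcp [ 0.4788 -0.3057  0.0098] jawyaw -4.75 z [ 0.002 -0.002 -1.   ] F [ 0.2 -0.6  0.3] op 1.000 q [-0.61  0.02  1.89 -0.    1.22 -0.53]
```

Well aligned; close with 40 N.

Emit:
{"api": "play_rows", "payload": {
  "gripper": [0.0,0.0,0.0,0.0,0.0,0.0],
  "linear": [
    [0,0,0],
    [0,0,0],
    [0,0,0],
    [0,0,0],
    [0,0,0],
    [0,0,0]
  ],
  "delta_rot": [
    [0,0,0],
    [0,0,0],
    [0,0,0],
    [0,0,0],
    [0,0,0],
    [0,0,0]
  ],
  "grip_force": 40
}}

```text
clock: 12.58
tcp_pos: [0.4788, -0.3059, 0.0103]
orientation: [2.309, 2.125, 0.0]
force: [-0.8, -0.9, -1.2]
opening: 0.677
```

Emit:
{"api": "play_rows", "payload": {
  "gripper": [0.0,0.0,0.0,0.0],
  "linear": [
    [0,0,0.02],
    [0,0,0.04],
    [0,0,0.04],
    [0,0,0]
  ],
  "delta_rot": [
    [0,0,0],
    [0,0,0],
    [0,0,0],
    [0,0,0]
  ]
}}

```text
clock: 13.08
tcp_pos: [0.4783, -0.3053, 0.1158]
orientation: [2.309, 2.125, 0.001]
force: [0.2, -0.0, -5.3]
opening: 0.681
```

```bash
python3 - <<'E'
from h import *
st();cv2.imwrite("pics/w7.png",r.get_image("wrist"));cv2.imwrite("pics/side7.png",r.get_image("side"))
E
```

```text
t 13.07 tcp [ 0.4783 -0.3053  0.1158] jawyaw -4.75 z [ 0.003 -0.002 -1.   ] F [ 0.2 -0.  -5.3] op 0.681 q [-0.61 -0.07  1.8  -0.    1.41 -0.53]
```

View pics/side7.png

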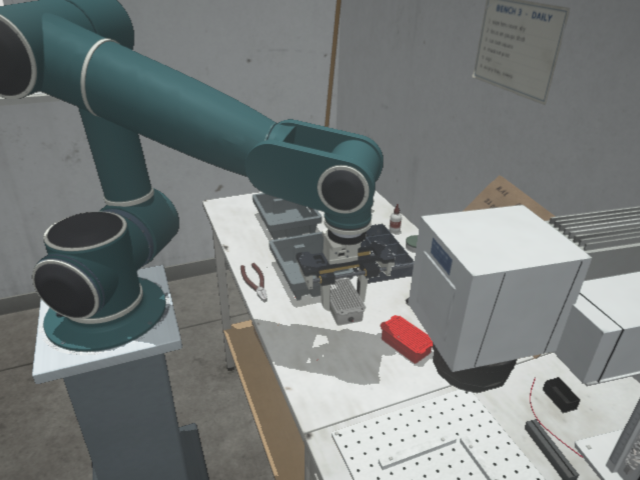

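View pics/w7.png

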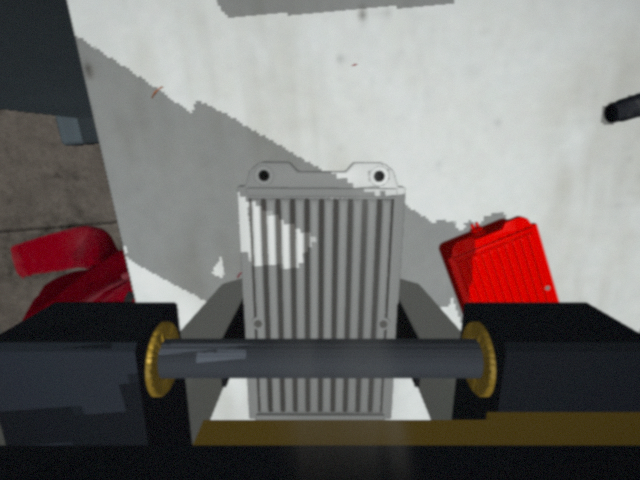

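```bash
python3 - <<'E'
import cv2
im=cv2.imread("pics/top3.png")
cv2.imwrite("pics/t3a.png",cv2.resize(im[210:305,155:390],None,fx=3.4,fy=3.4,interpolation=cv2.INTER_CUBIC))
E
```

```text
(no output)
```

View pics/t3a.png

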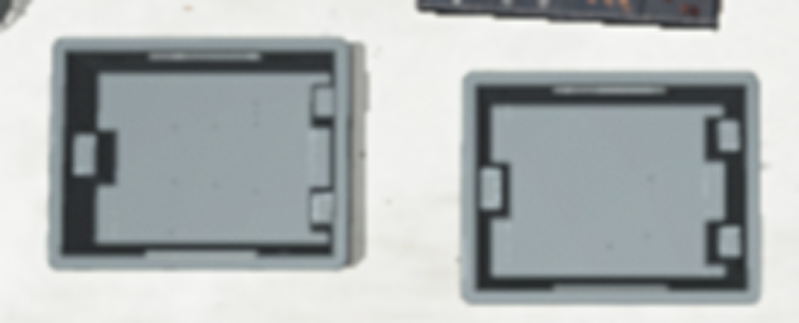

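```bash
python3 - <<'E'
from h import *
T=lambda u,v:ray("top",(155+(u+.5)/3.4-.5,210+(v+.5)/3.4-.5),.068)[:2]
for P in ([(52,38),(352,38),(348,269),(48,269)],[(463,71),(760,71),(762,302),(461,303)]):
    Q=np.array([T(*p) for p in P]); d=Q[1]+Q[2]-Q[0]-Q[3]; print(Q.round(4).tolist(),"cen",Q.mean(0).round(4),np.degrees(np.arctan2(d[1],d[0])))
E
```

```text
[[0.6214, 0.3562], [0.6159, 0.1445], [0.4535, 0.1502], [0.459, 0.3598]] cen [0.5374 0.2527] -91.49101289414179
[[0.5904, 0.0667], [0.585, -0.1427], [0.423, -0.1383], [0.4278, 0.0718]] cen [ 0.5066 -0.0356] -91.39745889749382
```

Emit:
{"api": "play_rows", "payload": {
  "gripper": [0.0,0.0,0.0,0.0,0.0,0.0,0.0,0.0],
  "linear": [
    [0,0.02,0.03],
    [0.005,0.04,0.04],
    [0.008,0.05,0.02],
    [0.008,0.055,0],
    [0.008,0.055,0],
    [0.008,0.055,0],
    [0.008,0.055,0],
    [0.008,0.055,0]
  ],
  "delta_rot": [
    [0,0,0],
    [0,0,0],
    [0,0,0.7],
    [0,0,0.7],
    [0,0,0.7],
    [0,0,0.7],
    [0,0,0.6],
    [0,0,0]
  ]
}}

```text
clock: 14.18
tcp_pos: [0.5249, 0.0908, 0.1885]
orientation: [-2.239, -2.177, 0.017]
force: [0.9, -0.7, -3.8]
opening: 0.676
```

Emit:
{"api": "play_rows", "payload": {
  "gripper": [0.0,0.0,0.0,0.0,0.0],
  "linear": [
    [0.005,0.055,0],
    [0.005,0.045,0],
    [0,0.03,0],
    [0,0.01,0],
    [0,0,0]
  ],
  "delta_rot": [
    [0,0,0],
    [0,0,0],
    [0,0,0],
    [0,0,0],
    [0,0,0]
  ]
}}

```text
clock: 14.8
tcp_pos: [0.5317, 0.2379, 0.1781]
orientation: [-2.229, -2.178, 0.036]
force: [-0.2, -0.6, -4.2]
opening: 0.676
```

```bash
python3 - <<'E'
from h import *
st();cv2.imwrite("pics/w8.png",r.get_image("wrist"))
E
```

```text
t 14.80 tcp [0.5317 0.2379 0.1781] jawyaw -1.34 z [-0.034  0.002 -0.999] F [-0.2 -0.6 -4.2] op 0.676 q [ 0.37 -0.05  1.68  0.01  1.54  0.39]
```

View pics/w8.png

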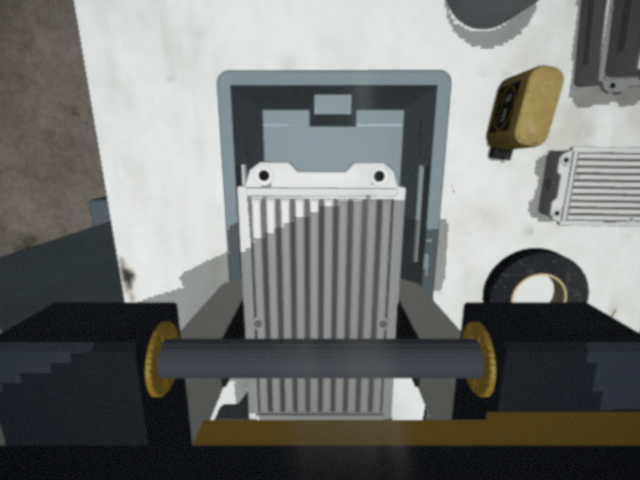

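```bash
python3 - <<'E'
from h import *
P=np.array([ray("wrist",p,.068)[:2] for p in((218.5,70),(450.5,70),(230,280),(444,240))]);print(P.round(4),np.linalg.norm(P[0]-P[1]))
y=np.radians(-91.4);X=np.array([np.cos(y),np.sin(y)]);print("cen",P[:2].mean(0)+.1055*X)
P=np.array([ray("wrist",p,.115+.035)[:2] for p in((264,175),(379,175))]);print(P.round(4),P.mean(0)+.057*X)
E
```

```text
[[0.4593 0.3603]
 [0.6205 0.3555]
 [0.454  0.2038]
 [0.6234 0.2346]] 0.16126754310870023
cen [0.53733247 0.25243869]
[[0.5023 0.2927]
 [0.5626 0.2914]] [0.53105496 0.23504102]
```

Emit:
{"api": "play_rows", "payload": {
  "gripper": [0.0,0.0,0.0,0.0],
  "linear": [
    [0.005,0.014,-0.01],
    [0,0,-0.03],
    [0,0,-0.02],
    [0,0,0]
  ],
  "delta_rot": [
    [0,-1.9,0],
    [0,0,0],
    [0,0,0],
    [0,0,0]
  ]
}}

```text
clock: 15.35
tcp_pos: [0.5375, 0.2474, 0.1162]
orientation: [-2.253, -2.19, -0.002]
force: [0.0, -0.5, -4.6]
opening: 0.676
```

```bash
python3 - <<'E'
from h import *
st()
E
```

```text
t 15.35 tcp [0.5375 0.2474 0.1162] jawyaw -1.63 z [ 0.001  0.001 -1.   ] F [ 0.  -0.5 -4.6] op 0.676 q [ 0.39 -0.02  1.75  0.    1.41  0.42]
```

Emit:
{"api": "play_rows", "payload": {
  "gripper": [0.0,0.0,0.0,0.0],
  "linear": [
    [0,0.005,-0.01],
    [0,0,-0.025],
    [0,0,-0.025],
    [0,0,0]
  ],
  "delta_rot": [
    [0,0,0],
    [0,0,0],
    [0,0,0],
    [0,0,0]
  ]
}}

```text
clock: 15.85
tcp_pos: [0.539, 0.253, 0.0572]
orientation: [2.253, 2.188, 0.008]
force: [-1.1, -0.4, -4.5]
opening: 0.678
```

```bash
python3 - <<'E'
from h import *
st();cv2.imwrite("pics/w9.png",r.get_image("wrist"))
E
```

```text
t 15.85 tcp [0.539  0.253  0.0572] jawyaw -1.69 z [ 0.004  0.003 -1.   ] F [-1.1 -0.4 -4.5] op 0.678 q [0.4  0.03 1.8  0.   1.31 0.42]
```

View pics/w9.png

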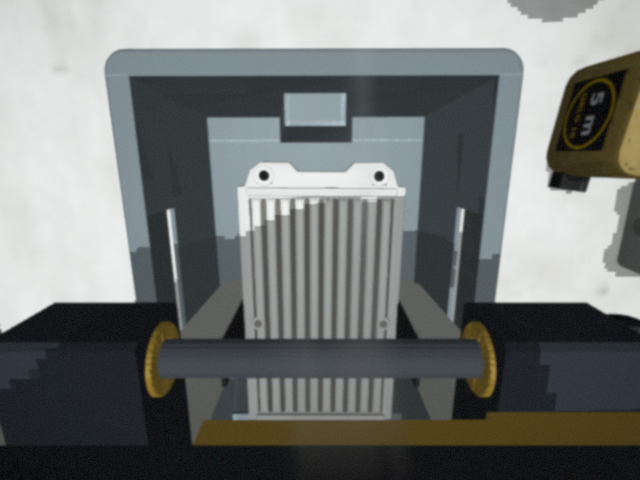

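Emit:
{"api": "play_rows", "payload": {
  "gripper": [0.0,0.0,0.0,0.0,0.0,0.0],
  "linear": [
    [-0.002,0,-0.015],
    [0,0,-0.015],
    [0,0,-0.008],
    [0,0,-0.003],
    [0,0,-0.001],
    [0,0,0]
  ],
  "delta_rot": [
    [-0.2,0.3,0],
    [0,0,0],
    [0,0,0],
    [0,0,0],
    [0,0,0],
    [0,0,0]
  ]
}}

```text
clock: 16.65
tcp_pos: [0.5387, 0.2539, 0.0166]
orientation: [2.253, 2.187, 0.005]
force: [-0.2, -0.3, -5.1]
opening: 0.68
```

```bash
python3 - <<'E'
from h import *
st()
E
```

```text
t 16.65 tcp [0.5387 0.2539 0.0166] jawyaw -1.69 z [ 0.004  0.001 -1.   ] F [-0.2 -0.3 -5.1] op 0.680 q [ 0.4   0.07  1.83 -0.    1.24  0.43]
```

Emit:
{"api": "play_rows", "payload": {
  "gripper": [0.0,0.0,0.0],
  "linear": [
    [0,0,-0.002],
    [0,0,-0.001],
    [0,0,-0.001]
  ],
  "delta_rot": [
    [0,0.2,0],
    [0,0,0],
    [0,0,0]
  ]
}}

```text
clock: 17.02
tcp_pos: [0.5391, 0.254, 0.0131]
orientation: [-2.254, -2.188, -0.003]
force: [0.2, -0.7, -4.2]
opening: 0.679
```

```bash
python3 - <<'E'
from h import *
st()
E
```

```text
t 17.02 tcp [0.5391 0.254  0.0131] jawyaw -1.70 z [ 0.001  0.002 -1.   ] F [ 0.2 -0.7 -4.2] op 0.679 q [0.4  0.08 1.83 0.   1.23 0.43]
```

Emit:
{"api": "play_rows", "payload": {
  "gripper": [0.0,0.0],
  "linear": [
    [0,0,-0.001],
    [0,0,-0.001]
  ],
  "delta_rot": [
    [0,0,0],
    [0,0,0]
  ]
}}

```text
clock: 17.27
tcp_pos: [0.5391, 0.2541, 0.0128]
orientation: [-2.254, -2.188, -0.003]
force: [-9.7, -4.0, 10.6]
opening: 0.68
```

```bash
python3 - <<'E'
from h import *
st()
E
```

```text
t 17.27 tcp [0.5391 0.2541 0.0128] jawyaw -1.69 z [ 0.001  0.002 -1.   ] F [-9.7 -4.  10.6] op 0.680 q [0.4  0.08 1.83 0.   1.23 0.43]
```

Emit:
{"api": "play_rows", "payload": {
  "gripper": [0.072,0.072,0.072,0.072,0.072,0.072,0.072],
  "linear": [
    [0,0,0],
    [0,0,0],
    [0,0,0.01],
    [0,0,0.03],
    [0,0,0.05],
    [0,0,0.05],
    [0,0,0.05]
  ],
  "delta_rot": [
    [0,0,0],
    [0,0,0],
    [0,0,0],
    [0,0,0],
    [0,0,0],
    [0,0,0],
    [0,0,0]
  ]
}}

```text
clock: 18.15
tcp_pos: [0.5379, 0.2535, 0.2084]
orientation: [-2.253, -2.188, 0.001]
force: [1.0, -0.1, -0.1]
opening: 0.774
```

```bash
python3 - <<'E'
from h import *
st();c=cal("wrist"); np.save("w10.npy",np.array([*c[1],*c[2]]));cv2.imwrite("pics/w10.png",r.get_image("wrist"))
E
```

```text
t 18.15 tcp [0.5379 0.2535 0.2084] jawyaw -1.70 z [-0.001  0.001 -1.   ] F [ 1.  -0.1 -0.1] op 0.774 q [ 0.4  -0.06  1.63  0.    1.56  0.43]
```

View pics/w10.png

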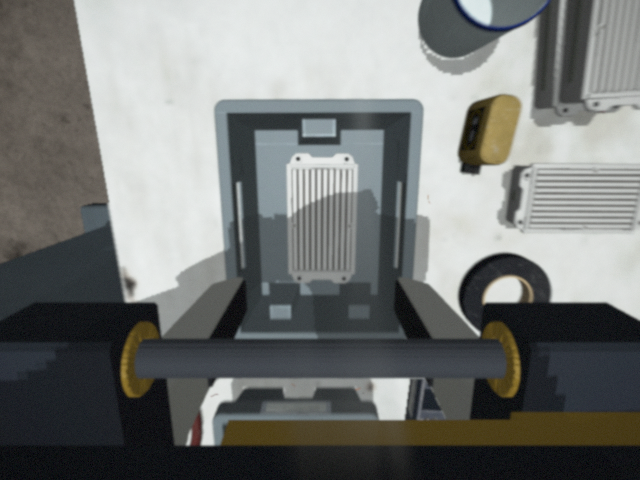

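```bash
python3 - <<'E'
from h import *
im=cv2.imread("pics/w10.png");cv2.imwrite("pics/w10a.png",cv2.resize(im[90:350,205:435],None,fx=2.3,fy=2.3,interpolation=cv2.INTER_CUBIC))
E
```

```text
(no output)
```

View pics/w10a.png

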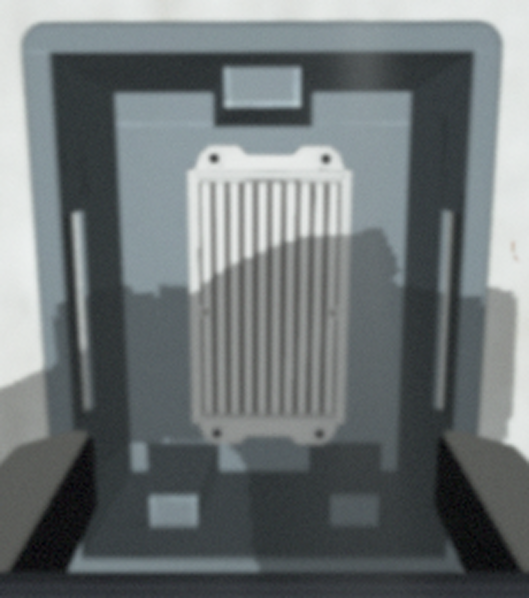

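```bash
python3 - <<'E'
from h import *
w=np.load("w10.npy");c=(cal("wrist")[0],w[:3],w[3:])
W=lambda u,v,z:ray("",(205+(u+.5)/2.3-.5,90+(v+.5)/2.3-.5),z,c)[:2]
rim=[W(22,21,.068),W(502,22,.068)];print("rim",np.round(rim,4),np.linalg.norm(rim[0]-rim[1]))
one=W(261,87,.046);a=W(174,511,.046);b=W(354,511,.046)
two=(a+b)/2;d=two-one;print("one",one,"two",two,"len",np.linalg.norm(d),"yaw",np.degrees(np.arctan2(d[1],d[0])),"cen",(one+two)/2,"sep",np.linalg.norm(a-b))
X=d/np.linalg.norm(d);print("cen rim",np.mean(rim,0)+.1055*X)
l=(W(80,310,.05)+W(444,310,.05))/2;print("mid sides",l)
h=[W(214,158,.04),W(326,158,.04),W(217,433,.04),W(320,433,.04)];print("driver",np.mean(h,0),np.degrees(np.arctan2(*(h[2]+h[3]-h[0]-h[1])[::-1])))
E
```

```text
rim [[0.4574 0.3613]
 [0.6215 0.3561]] 0.16415507070908278
one [0.53838862 0.33840387] two [0.53441735 0.16629773] len 0.1721519512868264 yaw -91.32183956448596 cen [0.53640299 0.2523508 ] sep 0.07650193008094895
cen rim [0.53703638 0.25324003]
mid sides [0.53622888 0.25430059]
driver [0.53916355 0.25573153] -91.91048940241751
```

Emit:
{"api": "play_rows", "payload": {
  "gripper": [0.06,0.05,0.045,0.045,0.045,0.045,0.045,0.045],
  "linear": [
    [-0.01,-0.03,0],
    [-0.018,-0.05,0],
    [-0.018,-0.05,0],
    [-0.02,-0.05,0],
    [-0.02,-0.05,0],
    [-0.015,-0.04,-0.02],
    [-0.009,-0.016,-0.03],
    [0,0,-0.03]
  ],
  "delta_rot": [
    [0,0,0],
    [0,0,0],
    [0,0,0],
    [0,0,0],
    [0,0,0],
    [0,0,0],
    [0,0,0],
    [0,0,0]
  ]
}}

```text
clock: 19.2
tcp_pos: [0.4266, -0.0395, 0.1438]
orientation: [2.243, 2.18, 0.029]
force: [0.0, 0.3, -0.7]
opening: 0.487
```

Emit:
{"api": "play_rows", "payload": {
  "gripper": [0.045],
  "linear": [
    [0,0,0]
  ],
  "delta_rot": [
    [0,0,0]
  ]
}}

```text
clock: 19.32
tcp_pos: [0.4257, -0.0396, 0.1428]
orientation: [2.245, 2.181, 0.028]
force: [0.9, 0.4, 0.6]
opening: 0.484
```

```bash
python3 - <<'E'
from h import *
st();cv2.imwrite("pics/w11.png",r.get_image("wrist"))
E
```

```text
t 19.32 tcp [ 0.4257 -0.0396  0.1428] jawyaw -1.67 z [ 0.021  0.004 -1.   ] F [0.9 0.4 0.6] op 0.484 q [-0.16 -0.44  2.05  0.01  1.51 -0.13]
```

View pics/w11.png

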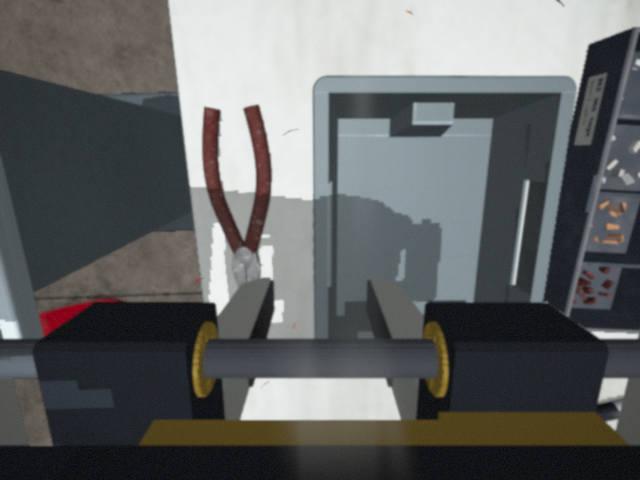

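```bash
python3 - <<'E'
from h import *
P=[ray("wrist",p,.068)[:2] for p in((313,77),(576,76))]
d=P[1]-P[0];print(np.round(P,4),np.linalg.norm(d),np.degrees(np.arctan2(d[1],d[0])))
y=np.radians(-91.5);X=np.array([np.cos(y),np.sin(y)]);Y=np.array([-X[1],X[0]]);c=np.mean(P,0)+.1055*X;print(c,"grip_r",c-.0775*Y)
E
```

```text
[[0.4267 0.0711]
 [0.5907 0.0677]] 0.16397616967745865 -1.2034882363061856
[ 0.50593607 -0.03604015] grip_r [ 0.42846263 -0.03401143]
```

Emit:
{"api": "play_rows", "payload": {
  "gripper": [0.045,0.045,0.045,0.045],
  "linear": [
    [0.002,0.007,0],
    [0,0,-0.025],
    [0,0,-0.025],
    [0,0,0]
  ],
  "delta_rot": [
    [-0.2,1.2,0],
    [0,0,0],
    [0,0,0],
    [0,0,0]
  ]
}}

```text
clock: 19.88
tcp_pos: [0.4316, -0.0304, 0.0993]
orientation: [2.248, 2.189, 0.004]
force: [-0.5, -0.2, 0.0]
opening: 0.486
```

```bash
python3 - <<'E'
from h import *
st()
E
```

```text
t 19.88 tcp [ 0.4316 -0.0304  0.0993] jawyaw -1.52 z [ 0.005 -0.001 -1.   ] F [-0.5 -0.2  0. ] op 0.486 q [-0.13 -0.39  2.09 -0.    1.44 -0.1 ]
```

Emit:
{"api": "play_rows", "payload": {
  "gripper": [0.045,0.045,0.045,0.045],
  "linear": [
    [-0.004,-0.003,-0.015],
    [0,0,-0.02],
    [0,0,-0.012],
    [0,0,-0.002]
  ],
  "delta_rot": [
    [0,0.3,0],
    [0,0,0],
    [0,0,0],
    [0,0,0]
  ]
}}

```text
clock: 20.38
tcp_pos: [0.4289, -0.0332, 0.0517]
orientation: [2.247, 2.191, 0.001]
force: [0.7, 0.2, 0.3]
opening: 0.486
```

```bash
python3 - <<'E'
from h import *
st()
E
```

```text
t 20.38 tcp [ 0.4289 -0.0332  0.0517] jawyaw -1.45 z [ 0.002 -0.002 -1.   ] F [0.7 0.2 0.3] op 0.486 q [-0.14 -0.35  2.14 -0.    1.35 -0.11]
```

Emit:
{"api": "play_rows", "payload": {
  "gripper": [0.045,0.0,0.0,0.0,0.0,0.0],
  "linear": [
    [-0.001,0,-0.003],
    [0,0,0],
    [0,0,0],
    [0,0,0],
    [0,0,0],
    [0,0,0]
  ],
  "delta_rot": [
    [0,0,0],
    [0,0,0],
    [0,0,0],
    [0,0,0],
    [0,0,0],
    [0,0,0]
  ],
  "grip_force": 40
}}

```text
clock: 21.12
tcp_pos: [0.4286, -0.0334, 0.0502]
orientation: [2.246, 2.19, 0.002]
force: [-0.3, 0.6, -1.2]
opening: 0.101
```

Emit:
{"api": "play_rows", "payload": {
  "gripper": [0.0,0.0,0.0,0.0,0.0,0.0],
  "linear": [
    [0,0,0.01],
    [0,0,0.03],
    [0,0,0.04],
    [0,0,0.05],
    [0,0,0.04],
    [0,0,0]
  ],
  "delta_rot": [
    [0,0,0],
    [0,0,0],
    [0,0,0],
    [0,0,0],
    [0,0,0],
    [0,0,0]
  ]
}}

```text
clock: 21.88
tcp_pos: [0.4266, -0.0331, 0.2277]
orientation: [2.247, 2.191, 0.001]
force: [0.5, -0.6, -2.3]
opening: 0.107
```

```bash
python3 - <<'E'
from h import *
st();c=cal("wrist");cv2.imwrite("pics/w12.png",r.get_image("wrist"))
E
```

```text
t 21.88 tcp [ 0.4266 -0.0331  0.2277] jawyaw -1.45 z [ 0.003 -0.002 -1.   ] F [ 0.5 -0.6 -2.3] op 0.107 q [-0.14 -0.45  1.92 -0.    1.66 -0.11]
```

View pics/w12.png

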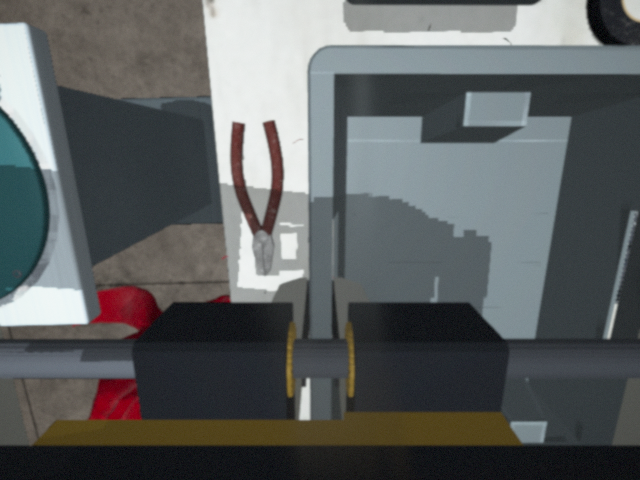

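Emit:
{"api": "play_rows", "payload": {
  "gripper": [0.0,0.0,0.0,0.0,0.0,0.0,0.0,0.0],
  "linear": [
    [0.005,0.007,0],
    [0.01,0.015,0],
    [0.011,0.017,0],
    [0.011,0.017,0],
    [0.011,0.017,0],
    [0.011,0.017,0],
    [0.011,0.017,0],
    [0.011,0.017,0]
  ],
  "delta_rot": [
    [0,0,4],
    [0,0,8],
    [0,0,10],
    [0,0,10],
    [0,0,10],
    [0,0,10],
    [0,0,10],
    [0,0,10]
  ]
}}

```text
clock: 22.92
tcp_pos: [0.5047, 0.0939, 0.2129]
orientation: [-0.471, -3.096, 0.017]
force: [0.8, 0.2, -2.0]
opening: 0.104
```

Emit:
{"api": "play_rows", "payload": {
  "gripper": [0.0,0.0,0.0,0.0,0.0,0.0,0.0,0.0],
  "linear": [
    [0.011,0.017,0],
    [0.011,0.017,0],
    [0.011,0.017,0],
    [0.011,0.017,0],
    [0.011,0.017,0],
    [0.011,0.017,0],
    [0.011,0.017,0],
    [0.011,0.017,0]
  ],
  "delta_rot": [
    [0,0,10],
    [0,0,10],
    [0,0,10],
    [0,0,10],
    [0,0,10],
    [0,0,10],
    [0,0,10],
    [0,0,5]
  ]
}}

```text
clock: 23.92
tcp_pos: [0.5908, 0.2334, 0.1977]
orientation: [1.571, -2.7, 0.032]
force: [-0.4, 0.7, -1.2]
opening: 0.104
```

```bash
python3 - <<'E'
from h import *
st()
E
```

```text
t 23.93 tcp [0.5908 0.2334 0.1977] jawyaw 150.39 z [-0.005 -0.027 -1.   ] F [-0.4  0.7 -1.2] op 0.104 q [ 0.35  0.05  1.55 -0.02  1.56 -2.28]
```

Emit:
{"api": "play_rows", "payload": {
  "gripper": [0.0,0.0,0.0,0.0,0.0,0.0],
  "linear": [
    [0.01,0.008,0],
    [0.008,0.005,0],
    [0.005,0.004,0],
    [0,0,0],
    [0,0,0],
    [0,0,0]
  ],
  "delta_rot": [
    [0,0,10],
    [0,0,10],
    [0,0,7],
    [0,0,1],
    [1.5,-0.3,0],
    [0,0,0]
  ]
}}

```text
clock: 24.68
tcp_pos: [0.6119, 0.2509, 0.1879]
orientation: [-2.204, 2.238, -0.007]
force: [0.4, 0.3, -0.7]
opening: 0.104
```

```bash
python3 - <<'E'
from h import *
st()
E
```

```text
t 24.68 tcp [0.6119 0.2509 0.1879] jawyaw 179.12 z [ 0.003 -0.003 -1.   ] F [ 0.4  0.3 -0.7] op 0.104 q [ 0.35  0.09  1.51 -0.    1.53 -2.77]
```

Emit:
{"api": "play_rows", "payload": {
  "gripper": [0.0,0.0,0.0],
  "linear": [
    [0.002,0,-0.02],
    [0,0,-0.02],
    [0,0,0]
  ],
  "delta_rot": [
    [0.2,0.2,-0.4],
    [0,0,0],
    [0,0,0]
  ]
}}

```text
clock: 25.05
tcp_pos: [0.6133, 0.2503, 0.1439]
orientation: [2.192, -2.249, -0.002]
force: [-0.5, -0.1, -2.3]
opening: 0.106
```

```bash
python3 - <<'E'
from h import *
st();c=cal("wrist");np.save("w13.npy",np.array([*c[1],*c[2]]));cv2.imwrite("pics/w13.png",r.get_image("wrist"));
s=r.get_image("side");cv2.imwrite("pics/s13.png",cv2.resize(s[130:260,200:400],None,fx=4,fy=4,interpolation=cv2.INTER_CUBIC));
s=r.get_image("top");cv2.imwrite("pics/t13.png",cv2.resize(s[180:310,120:290],None,fx=4,fy=4,interpolation=cv2.INTER_CUBIC))
E
```

```text
t 25.05 tcp [0.6133 0.2503 0.1439] jawyaw 178.55 z [-0.002 -0.    -1.   ] F [-0.5 -0.1 -2.3] op 0.106 q [ 0.35  0.12  1.56  0.    1.46 -2.77]
```

View pics/w13.png

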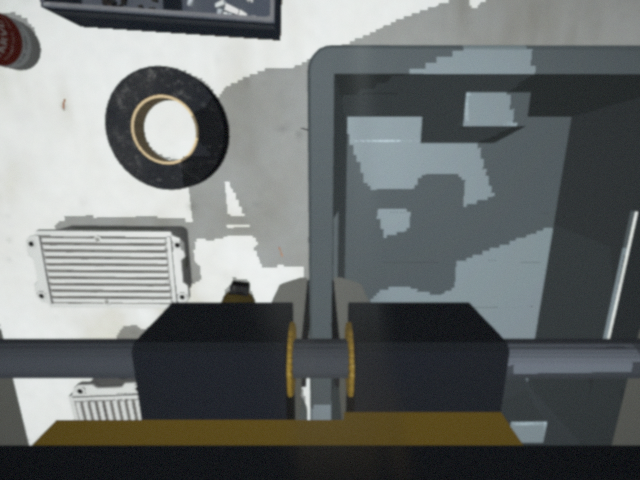

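View pics/s13.png

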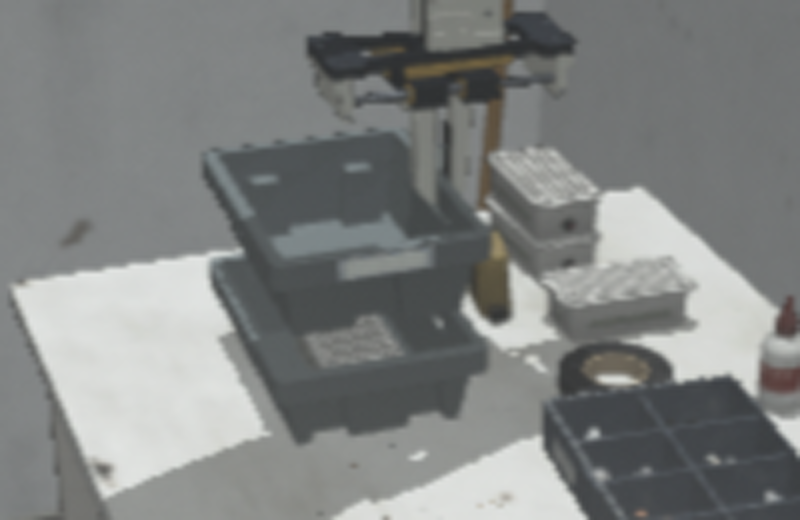

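View pics/t13.png

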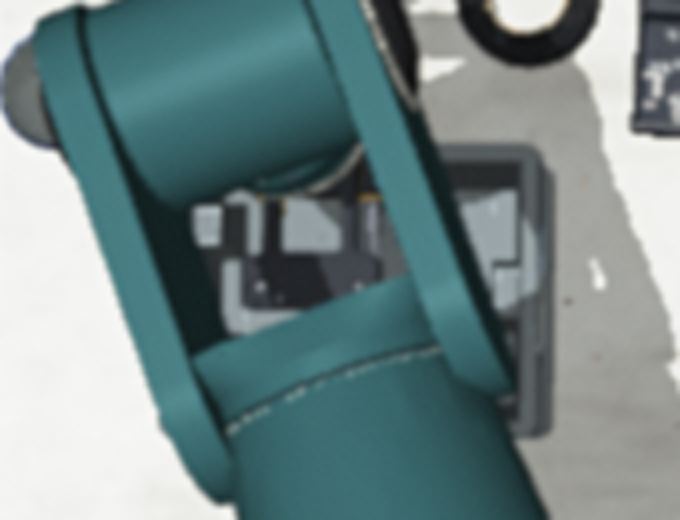

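```bash
python3 - <<'E'
from h import *
w=np.load("w13.npy");c=(cal("wrist")[0],w[:3],w[3:])
tcp=np.array([.6133,.2503,.1439]);y=np.radians(88.55)
X=np.array([np.cos(y),np.sin(y),0]);Y=np.array([-X[1],X[0],0]);Z=np.array([0,0,1.])
# gripped side is tote -y -> tcp = cen -.0775Y ; pivot at rim z: tcp+.01
for phi in(-6,-4,-2,0,2,4):
    f=np.radians(phi);Yp=np.cos(f)*Y+np.sin(f)*Z;Zp=np.cos(f)*Z-np.sin(f)*Y
    P=lambda a,b,h:proj("",tcp+[0,0,.010]+X*a+Yp*(b+.0775)+Zp*(h-.0602),c).round(1).tolist()
    print(phi,"ledge",P(-.086,0,.046),"rimcorner",P(-.1055,-.0825,.068),"floor-pillar foot corner",P(-.0705,-.0615,.0025),"rim line b=+ (px at a=-.1055)",P(-.1055,.0,.068))
E
```

```text
-6 ledge [483.0, 112.5] rimcorner [308.4, 48.8] floor-pillar foot corner [336.9, 147.1] rim line b=+ (px at a=-.1055) [518.6, 54.7]
-4 ledge [487.1, 111.9] rimcorner [307.6, 48.9] floor-pillar foot corner [340.6, 147.1] rim line b=+ (px at a=-.1055) [522.2, 53.0]
-2 ledge [491.2, 111.4] rimcorner [306.8, 49.0] floor-pillar foot corner [344.2, 147.1] rim line b=+ (px at a=-.1055) [525.8, 51.2]
0 ledge [495.2, 110.8] rimcorner [306.1, 49.1] floor-pillar foot corner [347.8, 147.1] rim line b=+ (px at a=-.1055) [529.1, 49.3]
2 ledge [499.1, 110.2] rimcorner [305.4, 49.3] floor-pillar foot corner [351.5, 147.1] rim line b=+ (px at a=-.1055) [532.4, 47.4]
4 ledge [503.0, 109.6] rimcorner [304.7, 49.4] floor-pillar foot corner [355.1, 147.1] rim line b=+ (px at a=-.1055) [535.5, 45.4]
```

```bash
python3 - <<'E'
from h import *
cs=cal("side");tcp=np.array([.6133,.2503,.1439]);y=np.radians(88.55)
f=lambda p:((proj("",p,cs)-[200,130])*4).round(0).tolist()
X=np.array([np.cos(y),np.sin(y),0]);Y=np.array([-X[1],X[0],0])
cen=tcp+.0775*Y
print("cen",cen,[f([*(cen+a*X+b*Y)[:2],.1439+.019]) for a,b in((-.1055,-.0825),(-.1055,.0825),(.1055,.0825),(.1055,-.0825))])
c2=np.array([.5367,.2532,0]);print([f([*(c2+a*X+b*Y)[:2],.068]) for a,b in((-.1055,-.0825),(-.1055,.0825),(.1055,.0825),(.1055,-.0825))])
E
```

```text
cen [0.53582482 0.2522611  0.1439    ] [[494.0, 227.0], [270.0, 259.0], [198.0, 142.0], [400.0, 118.0]]
[[491.0, 342.0], [276.0, 377.0], [205.0, 252.0], [401.0, 224.0]]
```

```bash
python3 - <<'E'
import cv2
im=cv2.imread("pics/s13.png");
for p in((494,227),(270,259),(198,142),(400,118),(491,342),(276,377),(205,252)): cv2.circle(im,p,3,(0,0,255),1)
cv2.imwrite("pics/s13b.png",cv2.resize(im[100:460,180:520],None,fx=1.6,fy=1.6))
E
```

```text
(no output)
```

View pics/s13b.png

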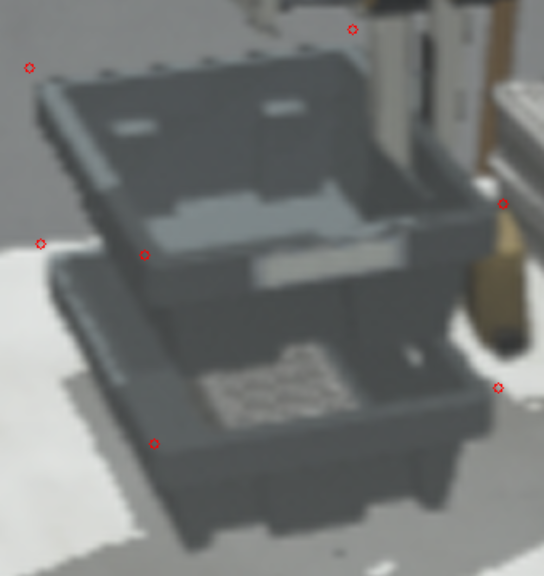

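Emit:
{"api": "play_rows", "payload": {
  "gripper": [0.0,0.0,0.0,0.0],
  "linear": [
    [0.001,0.001,-0.01],
    [0,0,-0.012],
    [0,0,-0.008],
    [0,0,0]
  ],
  "delta_rot": [
    [0,0,0],
    [0,0,0],
    [0,0,0],
    [0,0,0]
  ]
}}

```text
clock: 25.7
tcp_pos: [0.6155, 0.252, 0.1155]
orientation: [-2.191, 2.247, -0.001]
force: [0.6, 0.5, -2.6]
opening: 0.103
```

```bash
python3 - <<'E'
from h import *
st()
E
```

```text
t 25.70 tcp [0.6155 0.252  0.1155] jawyaw 178.57 z [ 0.003  0.002 -1.   ] F [ 0.6  0.5 -2.6] op 0.103 q [ 0.35  0.14  1.59  0.    1.41 -2.77]
```

Emit:
{"api": "play_rows", "payload": {
  "gripper": [0.0,0.0,0.0,0.0],
  "linear": [
    [-0.002,-0.001,-0.005],
    [0,0,-0.005],
    [0,0,-0.004],
    [0,0,0]
  ],
  "delta_rot": [
    [-0.1,0.2,0],
    [0,0,0],
    [0,0,0],
    [0,0,0]
  ]
}}

```text
clock: 26.2
tcp_pos: [0.6135, 0.2509, 0.1009]
orientation: [2.193, -2.249, -0.0]
force: [-0.1, 0.4, -2.9]
opening: 0.107
```

```bash
python3 - <<'E'
from h import *
st()
E
```

```text
t 26.20 tcp [0.6135 0.2509 0.1009] jawyaw 178.57 z [-0.001 -0.    -1.   ] F [-0.1  0.4 -2.9] op 0.107 q [ 0.35  0.14  1.6   0.    1.39 -2.77]
```

Emit:
{"api": "play_rows", "payload": {
  "gripper": [0.0,0.0,0.0],
  "linear": [
    [0,0,-0.002],
    [0,0,-0.001],
    [0,0,-0.001]
  ],
  "delta_rot": [
    [0,0,0],
    [0,0,0],
    [0,0,0]
  ]
}}

```text
clock: 26.58
tcp_pos: [0.6138, 0.251, 0.0971]
orientation: [-2.193, 2.249, -0.0]
force: [-0.6, -0.7, -1.6]
opening: 0.108
```

```bash
python3 - <<'E'
from h import *
st()
E
```

```text
t 26.57 tcp [0.6138 0.251  0.0971] jawyaw 178.57 z [ 0.  0. -1.] F [-0.6 -0.7 -1.6] op 0.108 q [ 0.35  0.15  1.61  0.    1.39 -2.77]
```

Emit:
{"api": "play_rows", "payload": {
  "gripper": [0.0,0.0],
  "linear": [
    [0,0,-0.001],
    [0,0,-0.001]
  ],
  "delta_rot": [
    [0,0,0],
    [0,0,0]
  ]
}}

```text
clock: 26.82
tcp_pos: [0.6142, 0.251, 0.0959]
orientation: [-2.193, 2.248, -0.001]
force: [0.7, -1.3, 6.1]
opening: 0.103
```

```bash
python3 - <<'E'
from h import *
st(); print(r.sense()["ft_torque"])
E
```

```text
t 26.82 tcp [0.6142 0.251  0.0959] jawyaw 178.57 z [ 0.002  0.    -1.   ] F [ 0.7 -1.3  6.1] op 0.103 q [ 0.35  0.15  1.61 -0.    1.38 -2.77]
[-0.08103721  0.17557825  0.04689276]
```

Contact at exactly the expected height (≈0.096). Release, rise and look.

Emit:
{"api": "play_rows", "payload": {
  "gripper": [0.03,0.035,0.035,0.035,0.035,0.035,0.035,0.035],
  "linear": [
    [0,0,0],
    [0,0,0],
    [0,0,0],
    [0,0,0.015],
    [0,0,0.03],
    [0,0,0.05],
    [-0.02,0.02,0.05],
    [-0.03,0.04,0.05]
  ],
  "delta_rot": [
    [0,0,0],
    [0,0,0],
    [0,0,0],
    [0,0,0],
    [0,0,0],
    [0,0,0],
    [0,0,0],
    [0,0,0]
  ]
}}

```text
clock: 27.82
tcp_pos: [0.5662, 0.3045, 0.2898]
orientation: [2.188, -2.251, -0.002]
force: [1.2, 1.1, -0.2]
opening: 0.379
```

Emit:
{"api": "play_rows", "payload": {
  "gripper": [0.035,0.035],
  "linear": [
    [-0.02,0.03,0.03],
    [0,0,0]
  ],
  "delta_rot": [
    [0,0,0],
    [0,0,0]
  ]
}}

```text
clock: 28.08
tcp_pos: [0.5444, 0.3371, 0.3278]
orientation: [-2.189, 2.246, -0.001]
force: [-0.9, -0.1, -0.5]
opening: 0.376
```

```bash
python3 - <<'E'
from h import *
st();c=cal("wrist");np.save("w14.npy",np.array([*c[1],*c[2]]));cv2.imwrite("pics/w14.png",r.get_image("wrist"));
s=r.get_image("side");cv2.imwrite("pics/side14.png",s);cv2.imwrite("pics/s14.png",cv2.resize(s[150:260,220:420],None,fx=4,fy=4,interpolation=cv2.INTER_CUBIC))
E
```

```text
t 28.07 tcp [0.5444 0.3371 0.3278] jawyaw 178.51 z [ 0.004  0.003 -1.   ] F [-0.9 -0.1 -0.5] op 0.376 q [ 0.51  0.03  1.36  0.    1.75 -2.6 ]
```

View pics/w14.png

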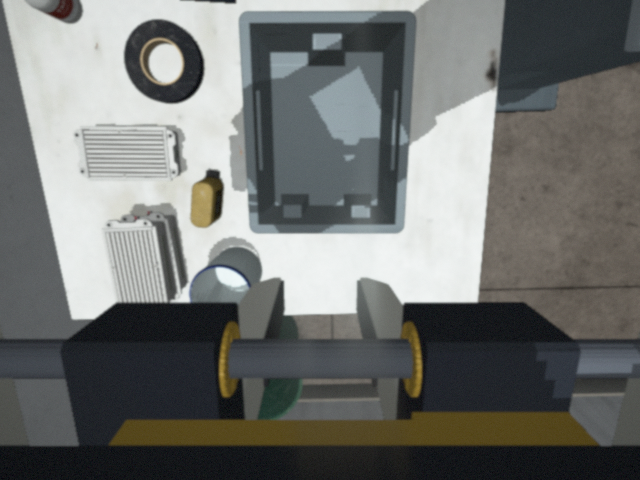

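View pics/s14.png

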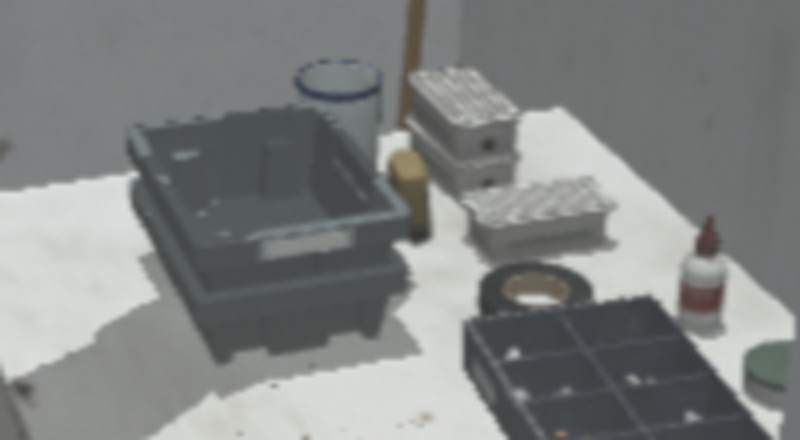

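```bash
python3 - <<'E'
from h import *
w=np.load("w14.npy");c=(cal("wrist")[0],w[:3],w[3:])
P=np.array([ray("",p,.114,c)[:2] for p in((239.5,11),(416,11),(405.5,233.5),(247,233.5))])
print(P.round(4),[np.linalg.norm(P[i]-P[(i+1)%4]).round(4) for i in range(4)],P.mean(0))
d=P[1]+P[0]-P[3]-P[2];print(np.degrees(np.arctan2(d[1],d[0])))
cs=cal("side");y=np.radians(-91.4);X=np.array([np.cos(y),np.sin(y)]);Y=np.array([-X[1],X[0]])
for h in(.114,.068):
  print([((proj("",[*(np.array([.5365,.2525])+a*X+b*Y),h],cs)-[220,150])*4).round().tolist() for a,b in((.1055,.0825),(.1055,-.0825),(-.1055,-.0825),(-.1055,.0825))])
E
```

```text
[[0.6143 0.144 ]
 [0.4519 0.1484]
 [0.4544 0.3587]
 [0.6235 0.3546]] [np.float64(0.1625), np.float64(0.2103), np.float64(0.1691), np.float64(0.2107)] [0.53602631 0.25143219]
-91.60451010473132
[[413.0, 207.0], [194.0, 241.0], [122.0, 120.0], [321.0, 94.0]]
[[411.0, 262.0], [196.0, 297.0], [125.0, 172.0], [321.0, 145.0]]
```

```bash
python3 - <<'E'
import cv2
im=cv2.imread("pics/w14.png");cv2.imwrite("pics/w14a.png",cv2.resize(im[0:245,230:425],None,fx=2.4,fy=2.4,interpolation=cv2.INTER_CUBIC))
E
```

```text
(no output)
```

View pics/w14a.png

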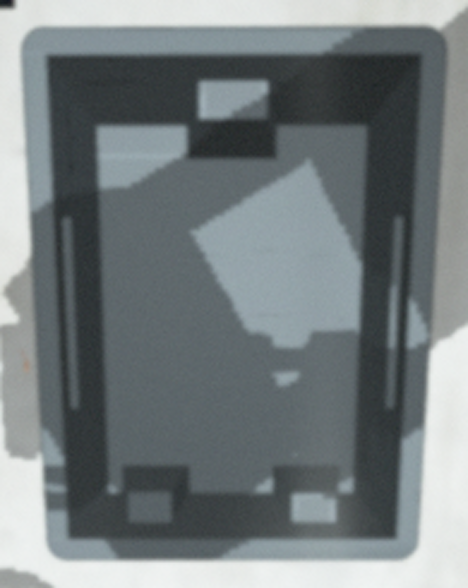

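```bash
python3 - <<'E'
from h import *
w=np.load("w14.npy");c=(cal("wrist")[0],w[:3],w[3:])
W=lambda u,v,z:ray("",(230+(u+.5)/2.4-.5,(v+.5)/2.4-.5),z,c)[:2]
P=np.array([W(*p,.114) for p in((21.5,26),(446,26),(417.5,560),(43,560))])
print([np.linalg.norm(P[i]-P[(i+1)%4]).round(4) for i in range(4)],P.mean(0))
a,b,o=W(151,506,.092),W(314,507,.092),W(234,99,.092)
print("sep",np.linalg.norm(a-b),"len",np.linalg.norm((a+b)/2-o))
# edges: widths at two rows away from corners
for v in(60,300,530):
  t=(v-26)/534; print(v,np.linalg.norm(W(21.5+t*21.5,v,.114)-W(446-28.5*t,v,.114)))
E
```

```text
[np.float64(0.1628), np.float64(0.2102), np.float64(0.1665), np.float64(0.2106)] [0.5366353  0.25097807]
sep 0.07544384369533787 len 0.17036545941495246
60 0.16300844429004943
300 0.16454703463647635
530 0.16622617390382813
```

```bash
python3 - <<'E'
import cv2,numpy as np
im=cv2.imread("pics/side14.png")
z=cv2.resize(im[170:245,248:328],None,fx=8,fy=8,interpolation=cv2.INTER_CUBIC)
g=cv2.convertScaleAbs(z,alpha=1.6,beta=0)
cv2.imwrite("pics/s14z.png",g)
E
```

```text
(no output)
```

View pics/s14z.png

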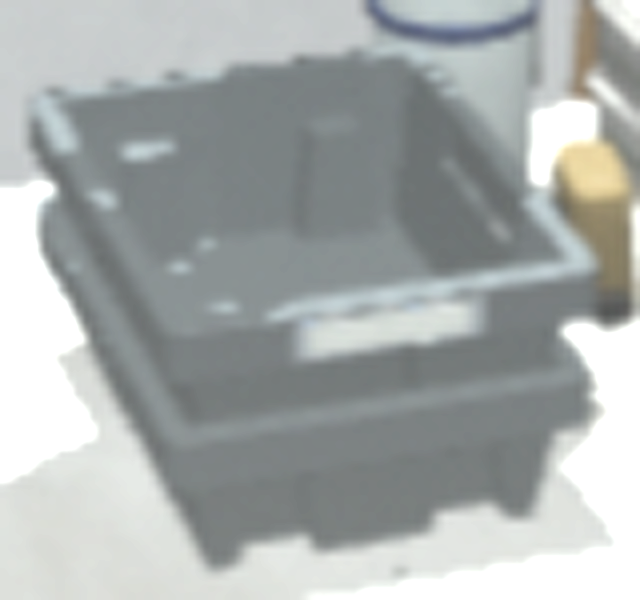

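```bash
python3 - <<'E'
from h import *
cv2.imwrite("pics/top15.png",r.get_image("top"))
E
```

```text
(no output)
```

View pics/top15.png

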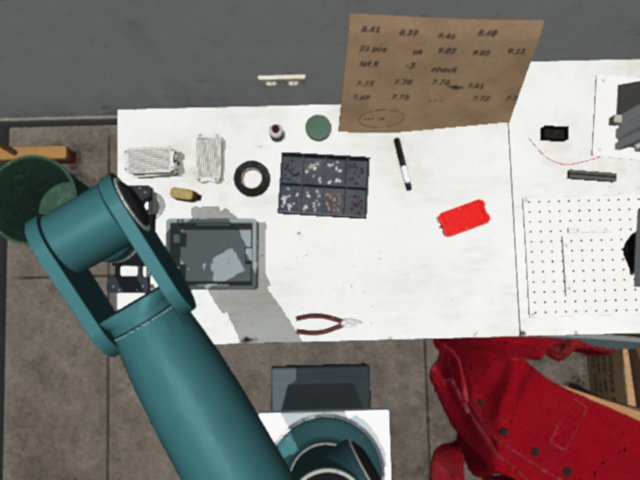

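Bystanders are where they were, the stack stands, and the arm is clear.

```bash
python3 - <<'E'
from h import *
st(); print(r.sign_off())
E
```

```text
t 28.23 tcp [0.5454 0.3348 0.3232] jawyaw 178.36 z [-0.001  0.    -1.   ] F [ 0.1  0.7 -0.2] op 0.376 q [ 0.51  0.03  1.36  0.    1.75 -2.6 ]
the job is handed in; nothing more can be done
None
```

The job is done and handed in after about 28 s of the 72 s. I lifted the empty tote out and set it on the bench. I then laid the driver flat on the lower tote's floor, within about 3 mm of its centre. Last, I turned the empty tote 180° and set it on the ledges.

- **Seating:** contact came with the tool at 0.096 m, the height expected for resting on the ledges. From the side camera, the gap between the two rims is about 46 mm at the three corners I could see. The stack looks level, and its card end is now over the lower tote's two-pillar end.
- **Bystanders:** the last top picture shows the marker, cutters, tape measure and red driver where they were. The arm hides part of the cup there, but it stands in place in the wrist and side pictures.

**Disagreements and slips:**
- **Rim width:** the last wrist picture gave the upper rim as 163 mm wide at one end and 166.5 mm at the other (165 mm true). I put this down to picking pixels; the side view showed no tilt.
- **Side camera:** its positions were off by about 10 mm in y compared with the top and wrist cameras. I used it only for heights and for comparing slopes.
- **Tote nudged:** closing on the nested tote the first time pushed both totes about 5 mm in x. I measured the lower tote again before placing the driver.
- **Choice of driver:** three more identical grey drivers, two of them stacked, sit at the back left. I took the lone one in the work area, because nothing in the task text or the images told them apart.

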